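# Put the vice parallels back into their slotted block

## Robot

A 7-joint arm with a two-finger parallel gripper is mounted at the origin on a cart in front of the work surface, level with it; the furniture and walls round the work are solid. World frame = base frame: x ahead of the robot, y to its left, z up, the work surface at z = 0. Lengths are in m, angles in rad, forces in N, time in s.
With the tool pointing down it reaches from about 0.4 to 0.85 m from the base axis. Payload 10.4 kg.
Tool frame: the origin (TCP) lies at the centre of the arm's flange, where the gripper is bolted on; the fingertips stand 173 mm ahead of it and the grasp point (between the pads) lies 155 mm ahead of it (manip.nose_length is the distance from the TCP to the fingertips, in m); z points along the fingers, x is the direction in which the jaws open and shut, and the axes are right-handed (so a half turn about z gives the same grasp; the last joint's range is limited). The gripper opens to 85 mm and grips with 20 to 120 N. Pads are 22 mm wide; open, the fingers measure 114 mm over their backs; the gripper's body (76 mm by 85 mm) begins 54 mm behind the grasp point. The pads swing forward as they close: fully open they stand 13 mm farther back than shut.
Start: joints at [-1.161, 0.332, -0.065, 1.46, 0.022, 1.35, -0.088], TCP at [0.262, 0.567, 0.405] pointing down, gripper open.
Joint ranges: [-2.6, 2.6], [-0.5, 2.12], [-1.47, 1.34], [0.16, 2.42], [-1.27, 4.41], [0.06, 2.06], [-2.6, 2.6]. Speed limits (rad/s): [2.22, 2.22, 2.79, 2.79, 3.14, 3.14, 3.14].

## Interface

Orientations are given as a unit quaternion [x, y, z, w].
In Python, from workcell import status, cams, order, manip gives the robot as it stands.
- The arm moves only by the tool servo_tool, never from a script. Its argument "motion" is a list that holds one entry, the list of rows, each a list of 6 numbers: the shift along the tool's x, y, z in units of 50 mm (1.0 is 50 mm), then the turn, a rotation vector about the tool's x, y, z in units of 5 degrees (1.0 is 5 degrees). In form: [[[x, y, z, ax, ay, az], ...]]. A call has 1 to 12 rows; each row shifts and turns the pose as measured when the row begins, along the tool's axes as they then stand; what a row does not reach is not made up. A row lasts 1/10 s, in which the tool goes at most 50 mm and 8.59 degrees, less where a joint would pass 70% of its speed; a pose out of reach is approached as far as the arm can. A call is refused whole if a number of a shift passes 1 or a number of a turn 1, either way. A call with a gripper value outside its range is refused whole. "jaw" is the closure in counts, from 0 (fully open) to 255 (shut), set as the call begins (left out, the last holds). The fingers move at their own pace and stop on an object; "force" is the grip in N (left out, the last holds). Time passes only in rows, so rows that do not move let the fingers close. It gives the time, the measured TCP pose, the force and the opening at its end, in the units of the state.
- status.get_obs(): the state, without advancing time (a new reading comes with each control period).
- cams.camera(name): name is "scene" or "top" or "wrist"; returns a dict with "color" (384x512x3 uint8, red, green, blue), "vertical_fov" (degrees; the focal length in pixels is half the picture's height over the tangent of half this angle, whatever the lens; pixels are square), "cx", "cy" (the principal point, pixels), "extrinsics" (4x4, takes a point from camera to world coordinates). Camera axes: x right, y down, z forward; pixel columns grow to the right and rows downward; lengths in m; the calibration is good to about 2 mm. A picture is of the moment at which its call begins. There is no depth.
- order.hand_in(): hands the job in, once; it reports no verdict.
The state is a dict: "clock": time; "joint_pos": joint angles; "joint_velocities": joint speeds; "tau": joint torques, N m; "position": TCP position; "ee_rot": TCP orientation; "ft_force": force on the tool from outside, world axes, zero at the start; "torque": the same for the moment, N m; "grip_width": opening from 0.0 (shut) to 1.0 (fully open).
Only numpy, scipy, OpenCV 4.12 (cv2) and the standard library are available. Lean on these libraries where they do the work, as an engineer would, in place of code of your own. Each camera call takes 0.05 s, during which the arm holds its last target.

## Task

Swing the keeper bar of the slotted block open and put every steel parallel on the desk back into the block, lying flat along its slot, fully down and about centred, each in the narrowest slot that accepts it (their sizes are not marked, so start at the narrow end and try slot after slot until one lets it drop in). When all are home, swing the keeper bar fully shut over them. Do not disturb the other things on the desk.

Things in the scene. Friction and masses are not known exactly. Their poses are not given: they have to be found in the camera images.
- rack: slotted block, fixed to the desk: flat dark base board 110 x 214 x 10 mm (58 mm to the front, 52 mm to the rear of the origin) with six blue ribs across it, 40 mm long (x), 8 mm wide, tops 19 mm above the desk, 1.5 mm chamfers. Between them five slots along x, open at both ends and the top, 9 mm deep. Origin on the desk under the ribs' middle; x away from the robot, y left along the row, z up
- keeper (a joint): keeper bar: 8 mm steel rod along the row of slots on two end arms, hinged in front of the ribs. 0 rad = shut: rod over the slots, its centre 28 mm up and 8 mm in front of the ribs' middle line; it clears parallels that are home by 2 mm and is stopped by one that is not. Swings up and towards the robot to 2.3 = open: rod 29 mm up, 64 mm in front. Stiff hinge (2 N at the rod), stays where left, no latch
- keeper_grip (a point): middle of the keeper bar's red grip sleeve (13 mm diameter, 24 mm long along the block's y), which sticks out beyond the block's +y (left) end with free space below it; 30.5 mm from the hinge line. 28 mm above the desk when shut, 29 mm at 2.3 rad, 46 mm at the top of its arc
- keeper_hinge (a point): point on the keeper's hinge line abreast of the red grip: 16 mm above the desk, 36 mm in front of the ribs' middle line. Does not move with the keeper; axes parallel to the block's. The bar turns about this line (along y)
- lamp (a point): top of the work lamp on the key-cutting machine to the left of the work, 0.47 m above the desk; in the way of an arm that swings in low from the left. The machine itself is 0.2 m high and fills x 0.15 to 0.55 m, y above -0.11 m; a milling machine 0.41 m high fills x below 0.53 m, y below -0.44 m; keys hang on the wall beyond x = 0.72 m, from 0.3 m up. All fixed
- slot_1 (a point): middle of the floor of slot 1, 18 mm wide (1 white dot before and behind it), 10 mm above the desk; slot 1 is the narrowest, at the left (+y) end; frame parallel to the block's: x along the slot, z up
- slot_2 (a point): middle of the floor of slot 2, 23 mm wide (2 white dots before and behind it), 10 mm above the desk; slot 1 is the narrowest, at the left (+y) end; frame parallel to the block's: x along the slot, z up
- slot_3 (a point): middle of the floor of slot 3, 28 mm wide (3 white dots before and behind it), 10 mm above the desk; slot 1 is the narrowest, at the left (+y) end; frame parallel to the block's: x along the slot, z up
- slot_4 (a point): middle of the floor of slot 4, 33 mm wide (4 white dots before and behind it), 10 mm above the desk; slot 1 is the narrowest, at the left (+y) end; frame parallel to the block's: x along the slot, z up
- slot_5 (a point): middle of the floor of slot 5, 38 mm wide (5 white dots before and behind it), 10 mm above the desk; slot 1 is the narrowest, at the left (+y) end; frame parallel to the block's: x along the slot, z up
- parallel_a_mid (a point): centre of a bright steel parallel: a flat bar 50 mm long (its x), 12 mm thick (its z), with two dark cross holes through its broad faces; width (its y) unmarked, one of 16, 21, 26, 31, 36 mm, no two alike; 75 to 170 g. Starts lying flat on the desk in front of the block; may be absent
- parallel_b_mid (a point): centre of a bright steel parallel: a flat bar 50 mm long (its x), 12 mm thick (its z), with two dark cross holes through its broad faces; width (its y) unmarked, one of 16, 21, 26, 31, 36 mm, no two alike; 75 to 170 g. Starts lying flat on the desk in front of the block; may be absent
- parallel_c_mid (a point): centre of a bright steel parallel: a flat bar 50 mm long (its x), 12 mm thick (its z), with two dark cross holes through its broad faces; width (its y) unmarked, one of 16, 21, 26, 31, 36 mm, no two alike; 75 to 170 g. Starts lying flat on the desk in front of the block; may be absent
- parallel_d_mid (a point): centre of a bright steel parallel: a flat bar 50 mm long (its x), 12 mm thick (its z), with two dark cross holes through its broad faces; width (its y) unmarked, one of 16, 21, 26, 31, 36 mm, no two alike; 75 to 170 g. Starts lying flat on the desk in front of the block; may be absent
- caliper: vernier caliper lying near the desk's front edge, 217 mm long; a bystander. Origin on its underside
- cutter_wheel: spare cutter wheel lying flat, 60 mm across, 10 mm high; a bystander. Origin at the centre of its underside
Not all that is in view belongs to the job. Leave any purple look-alike of the part that bears parallel_a_mid alone.

How it is judged:
By the outcome, as a careful person would: the job done as asked, in the order asked, and still so for the second after the job is handed in, with the robot touching nothing.
Of parallel_a, parallel_b, parallel_c, parallel_d only 3 to 4 are there at a start; the rules pass over those that are not, and their reading is None.
At some moment in a run one of parallel_a, parallel_b, parallel_c, parallel_d may be knocked a few centimetres aside while the robot is not near it.
Once in a run the grip may slacken for a moment while it holds something.
It also fails if it takes over 210 s, if anything falls off the work surface, if the arm or the gripper's body presses on something with over 40 N, if the wrist force passes 120 N, or if a joint passes its speed limit or range.

## Working session

There is one attempt and no reset: what is moved stays moved. The work goes in short steps, Python scripts to look and compute and a tool call to move; the robot and the scene stay as the last step left them, time stands still between calls to the robot, and variables do not carry over. Pictures are saved under pics/ and viewed, and the job is handed in when it is done.

Besides the shell and the picture viewer there is one more tool, called in YAML: its name, and indented under it one key for each argument. servo_tool: Moves the arm, as the interface text tells. Its arguments: {"type":"object","properties":{"motion":{"type":"array","items":{"type":"array","items":{"type":"array","items":{"type":"number"}}}},"jaw":{"type":"number"},"force":{"type":"number"}},"required":["motion"]}

```bash
ls; mkdir -p pics
python3 - <<'E'
from workcell import status, cams, order, manip
import cv2
s=status.get_obs(); print(s)
for n in ["scene","top","wrist"]:
    c=cams.camera(n); cv2.imwrite(f"pics/{n}0.png",c["color"][:,:,::-1]); print(n,c["vertical_fov"],c["cx"],c["cy"],c["extrinsics"])
E
```

```text
pics
{'clock': 0.0, 'joint_pos': array([-1.1605879 ,  0.33289005, -0.06474723,  1.46096052,  0.0216076 ,
        1.34990496, -0.08849393]), 'joint_velocities': array([ 0.00062317,  0.00069553,  0.00275955,  0.00179267,  0.00051198,
        0.00018859, -0.00126889]), 'tau': array([-8.43854377e-04, -6.25461459e+01,  4.84637031e-02, -3.91594112e+01,
        1.61041541e-02,  1.00146822e-02,  7.01509080e-06]), 'position': array([0.26205539, 0.56726108, 0.40389535]), 'ee_rot': array([ 8.42423343e-01,  5.38815714e-01, -6.00905159e-04,  4.20356032e-04]), 'ft_force': array([0.12282606, 0.39828574, 0.22738539]), 'torque': array([-0.01145451, -0.00407869, -0.04045697]), 'grip_width': 1.0039347346251906}
scene 55.758915818944786 256.8793327092202 201.5779162282194 [[ 0.58866513 -0.33742399  0.73458724 -0.31847378]
 [-0.80815187 -0.22420116  0.54463235 -0.76495368]
 [-0.01907671 -0.91426413 -0.40466923  0.72040147]
 [ 0.          0.          0.          1.        ]]
top 46.65312403078528 258.6751621497809 191.97396447155987 [[-8.51099118e-03 -9.85991238e-01  1.66579836e-01  2.64856583e-01]
 [-9.99963224e-01  8.56783413e-03 -3.77409456e-04 -1.86157518e-01]
 [-1.05510599e-03 -1.66576922e-01 -9.86027898e-01  1.36359951e+00]
 [ 0.00000000e+00  0.00000000e+00  0.00000000e+00  1.00000000e+00]]
wrist 66.22644577482437 255.9995025081299 194.23510540327266 [[ 4.20380614e-01  8.74952666e-01  2.40287270e-01  2.01010983e-01]
 [ 9.07347662e-01 -4.05196738e-01 -1.11963491e-01  5.95065146e-01]
 [-5.99136990e-04  2.65091373e-01 -9.64223109e-01  3.73698020e-01]
 [ 0.00000000e+00  0.00000000e+00  0.00000000e+00  1.00000000e+00]]
```

View pics/top0.png

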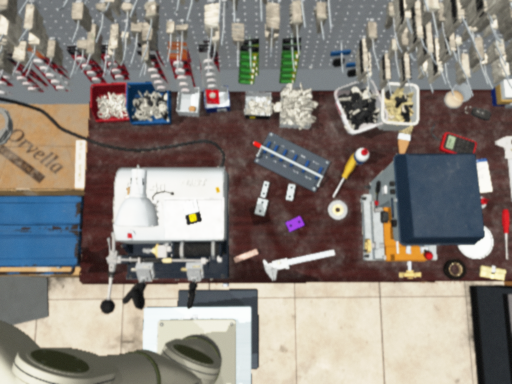

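View pics/scene0.png

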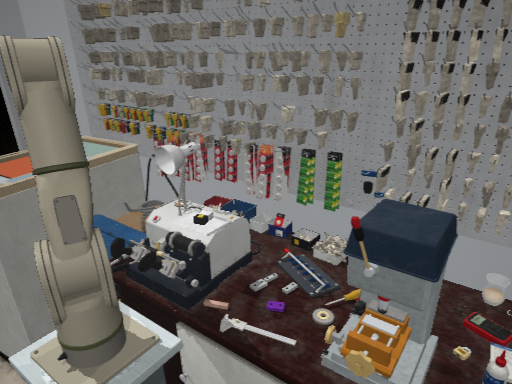

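View pics/wrist0.png

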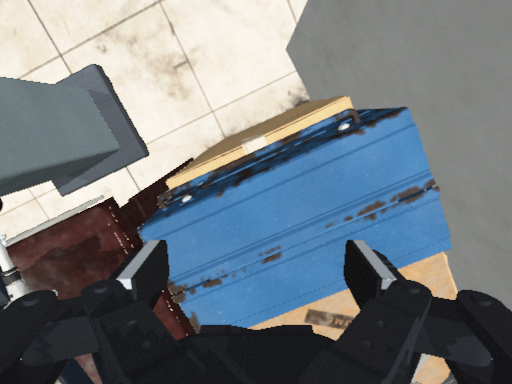

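```bash
cat > h.py <<'E'
from workcell import status, cams, order, manip
import cv2, numpy as np
from scipy.spatial.transform import Rotation as R
def grab(n,name):
    c=cams.camera(n); cv2.imwrite(f"pics/{name}.png",c["color"][:,:,::-1])
    np.savez(f"pics/{name}.npz",E=c["extrinsics"],f=192/np.tan(np.radians(c["vertical_fov"]/2)),cx=c["cx"],cy=c["cy"]); return c
def load(name): return np.load(f"pics/{name}.npz")
def p2w(name,u,v,z):
    d=load(name);E=d["E"]; r=E[:3,:3]@np.array([(u-d["cx"])/d["f"],(v-d["cy"])/d["f"],1]); o=E[:3,3]
    return o+r*(z-o[2])/r[2]
def w2p(name,p):
    d=load(name);E=d["E"]; q=E[:3,:3].T@(np.asarray(p)-E[:3,3]); return q[:2]/q[2]*d["f"]+[d["cx"],d["cy"]]
def crop(name,x0,y0,x1,y1,s,out):
    im=cv2.imread(f"pics/{name}.png")[y0:y1,x0:x1]; cv2.imwrite(f"pics/{out}.png",cv2.resize(im,None,fx=s,fy=s,interpolation=cv2.INTER_CUBIC))
def rel(tp,tR=None):
    """row shift (tool axes, units) and turn to target"""
    s=status.get_obs(); Rc=R.from_quat(s["ee_rot"]); d=Rc.inv().apply(np.asarray(tp)-s["position"])/0.05
    out=[d]
    if tR is not None: out.append(np.degrees((Rc.inv()*tR).as_rotvec())/5)
    return out
def down(yaw):
    """tool down, tool x axis at world yaw"""
    c,s=np.cos(yaw),np.sin(yaw); return R.from_matrix(np.array([[c,s,0],[s,-c,0],[0,0,-1]]))
def st():
    s=status.get_obs(); m=R.from_quat(s["ee_rot"]).as_matrix()
    print("t",round(s["clock"],2),"pos",s["position"].round(4),"toolx",m[:,0].round(3),"toolz",m[:,2].round(3),"F",s["ft_force"].round(1),"grip",round(float(s["grip_width"]),3),"q",s["joint_pos"].round(2)); return s
E
python3 - <<'E'
from h import *
grab("top","t1");crop("t1",220,120,420,290,4,"t1c");st()
for u,v in [(138,175)]: print(p2w("t1",u,v,0.47))
E
```

```text
t 0.2 pos [0.2621 0.5673 0.4043] toolx [ 0.419  0.908 -0.001] toolz [-0.    -0.001 -1.   ] F [ 0.2 -0.8 -0.7] grip 1.002 q [-1.16  0.33 -0.06  1.46  0.02  1.35 -0.09]
[0.4532447  0.06047718 0.47      ]
```

View pics/t1c.png

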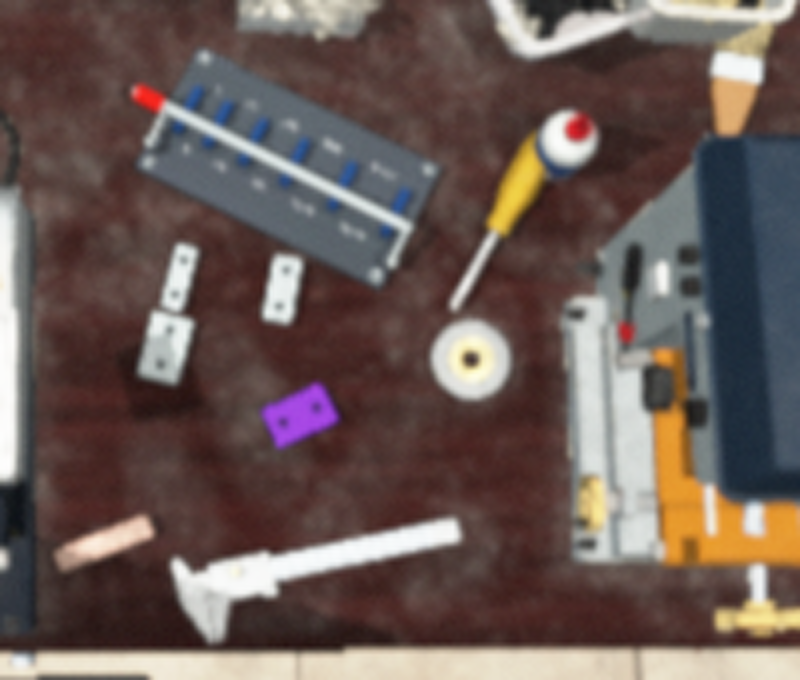

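servo_tool:
  motion:
    - [[0, 0, -1, 0, 0, 0], [0, 0, -1, 0, 0, 0], [0, 0, -1, 0, 0, 0], [0, 0, -1, 0, 0, 0], [0, 0, -1, 0, 0, 0], [0, 0, -1, 0, 0, 0], [0, 0, -1, 0, 0, 0], [0, 0, 0, 0, 0, 0]]

```text
clock: 1.0
position: [0.262, 0.5632, 0.7204]
ee_rot: [0.843, 0.538, -0.001, -0.0]
ft_force: [1.5, -0.8, -0.8]
grip_width: 0.997
```

Run:
```python
from h import *
st(); T=lambda u,v,z:p2w("t1",220+u/4,120+v/4,z).round(4)
print("rack corners",[T(*c,.01) for c in [(205,52),(432,170),(378,280),(143,160)]])
print("par",[T(*c,.012) for c in [(180,277),(165,347),(283,290)]],"grip",T(148,97,.028),"purple",T(300,415,.012))
```

```text
t 1.0 pos [0.262  0.5632 0.7204] toolx [ 0.421  0.907 -0.001] toolz [-0.001 -0.001 -1.   ] F [ 1.5 -0.8 -0.8] grip 0.997 q [-1.29  0.42  0.17  0.69 -0.08  2.04 -0.04]
rack corners [array([ 0.6818, -0.2279,  0.01  ]), array([ 0.5848, -0.4036,  0.01  ]), array([ 0.4982, -0.3589,  0.01  ]), array([ 0.5948, -0.1784,  0.01  ])]
par [array([ 0.5015, -0.2062,  0.012 ]), array([ 0.4473, -0.1942,  0.012 ]), array([ 0.4907, -0.2854,  0.012 ])] grip [ 0.6405 -0.1828  0.028 ] purple [ 0.3942 -0.2963  0.012 ]
```

servo_tool:
  motion:
    - [[0, 0, 0.6, 0, 0, 0], [-0.03, 0.95, 0, 0, 0, 0.87], [-0.03, 0.95, 0, 0, 0, 0.87], [-0.03, 0.95, 0, 0, 0, 0.87], [-0.03, 0.95, 0, 0, 0, 0.87], [-0.03, 0.95, 0, 0, 0, 0.87], [-0.03, 0.95, 0, 0, 0, 0.87]]

```text
clock: 1.7
position: [0.4864, 0.3969, 0.6725]
ee_rot: [0.942, 0.337, -0.011, 0.005]
ft_force: [0.6, 1.3, -1.2]
grip_width: 1.003
```

Run:
```python
from h import *
st()
```

```text
t 1.7 pos [0.4864 0.3969 0.6725] toolx [ 0.773  0.634 -0.025] toolz [-0.018 -0.017 -1.   ] F [ 0.6  1.3 -1.2] grip 1.003 q [-0.94  0.39  0.32  0.84 -0.13  1.94 -0.  ]
```

servo_tool:
  motion:
    - [[-0.03, 0.95, -0.1, 0, 0, 0.87], [-0.03, 0.95, -0.1, 0, 0, 0.87], [-0.03, 0.95, -0.03, 0, 0, 0.87], [-0.03, 0.95, -0.03, 0, 0, 0.87], [-0.03, 0.95, 0, 0, 0, 0.87], [-0.03, 0.95, 0, 0, 0, 0.87], [-0.03, 0.95, 0, 0, 0, 0.87], [-0.03, 0.95, 0, 0, 0, 0.87], [-0.03, 0.95, 0, 0, 0, 0.87]]

```text
clock: 2.6
position: [0.6375, -0.0077, 0.668]
ee_rot: [1.0, -0.009, -0.025, 0.012]
ft_force: [0.0, -0.0, -0.1]
grip_width: 1.0
```

Run:
```python
from h import *
st()
```

```text
t 2.6 pos [ 0.6375 -0.0077  0.668 ] toolx [ 0.999 -0.018 -0.049] toolz [-0.05  -0.024 -0.998] F [ 0.  -0.  -0.1] grip 1.0 q [-0.36  0.45  0.56  0.82 -0.22  1.97  0.06]
```

Run:
```python
from h import *
np.set_printoptions(suppress=True,precision=3)
print(rel([0.56,-0.22,0.43],down(np.radians(-27))))
```

```text
[array([-1.237,  4.15 ,  4.933]), array([0.413, 0.491, 5.202])]
```

servo_tool:
  motion:
    - [[-0.3, 0.9, 0.4, 0.1, 0.1, 0.9], [-0.3, 0.9, 0.5, 0.1, 0.1, 0.9], [-0.2, 0.9, 1, 0.1, 0.1, 0.9], [-0.2, 0.7, 1, 0.1, 0.1, 0.9], [0, 0.4, 1, 0, 0.1, 0.9], [0, 0, 1, 0, 0, 0.7], [0, 0, 0, 0, 0, 0]]

```text
clock: 3.3
position: [0.5605, -0.1676, 0.4461]
ee_rot: [0.969, -0.245, -0.01, 0.003]
ft_force: [0.5, 0.7, 0.7]
grip_width: 0.998
```

Run:
```python
from h import *
np.set_printoptions(suppress=True,precision=3)
st();print(rel([0.54,-0.24,0.43],down(np.radians(-27))))
grab("wrist","w1"); cv2.imwrite("pics/w1b.png",cv2.resize(cv2.imread("pics/w1.png"),None,fx=1.5,fy=1.5))
```

```text
t 3.3 pos [ 0.56  -0.168  0.446] toolx [ 0.88  -0.476 -0.017] toolz [-0.021 -0.002 -1.   ] F [0.5 0.7 0.7] grip 0.998 q [-0.33  0.26  0.66  1.53 -0.15  1.43 -0.16]
[array([0.334, 1.464, 0.333]), array([ 0.128,  0.2  , -0.279])]
```

View pics/w1b.png

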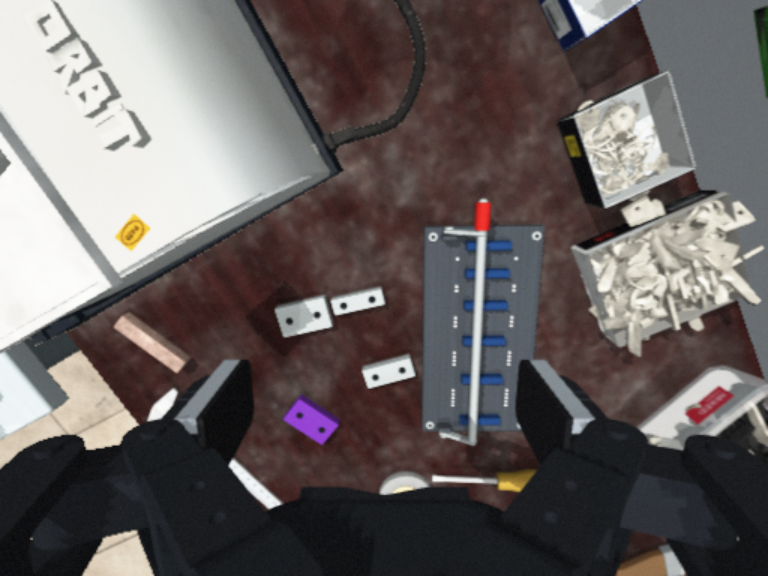

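Run:
```python
from h import *
crop("w1",275,125,375,300,4,"w1r");crop("w1",165,175,295,300,6,"w1p")
```

```text
(no output)
```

View pics/w1r.png

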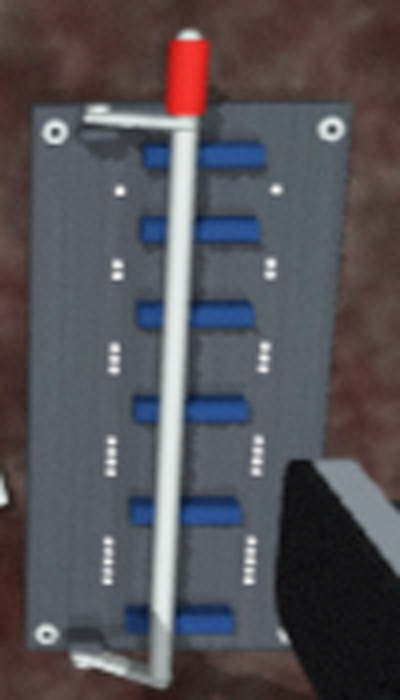

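View pics/w1p.png

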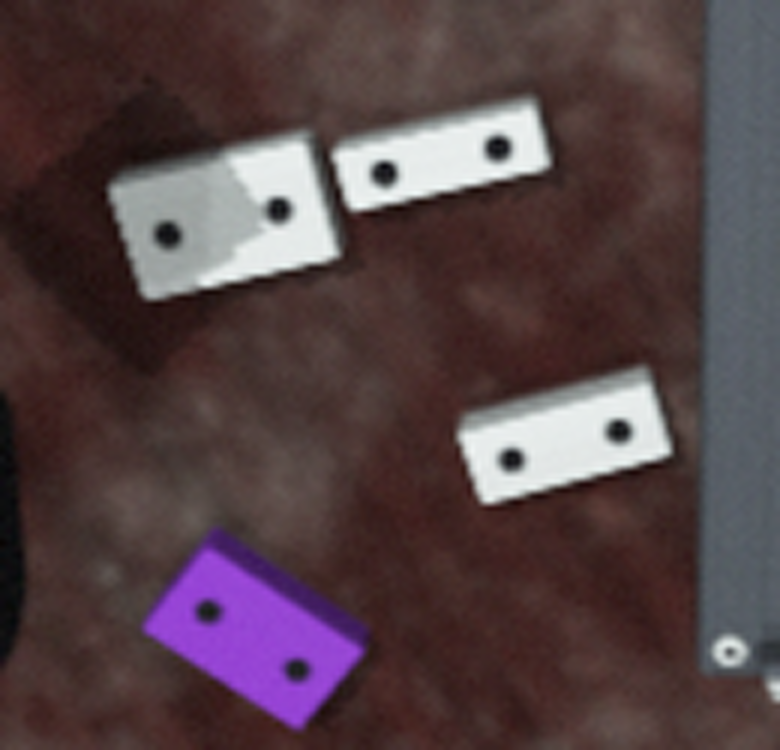

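```bash
cat >> h.py <<'E'
from scipy.optimize import least_squares
def fitrack(name,pts,x0=(0.594,-0.29,-0.48)):
    """pts: list of (u,v, rx,ry,rz) ; None for unknown coordinate via weight 0 """
    def res(p):
        c,s=np.cos(p[2]),np.sin(p[2]); o=[]
        for u,v,rx,ry,rz in pts:
            q=w2p(name,[p[0]+c*rx-s*ry,p[1]+s*rx+c*ry,rz]); o+= [q[0]-u,q[1]-v]
        return np.array(o)
    r=least_squares(res,x0); return r.x,r.fun.reshape(-1,2)
E
python3 - <<'E'
from h import *
np.set_printoptions(suppress=True,precision=4)
C=lambda u,v:(275+u/4-.375,125+v/4-.375)
# rib-top middle ends (z=19): left end, right end
ribs=[90,64,33,-3,-44,-90]
L=[(146,152),(143,225),(139,312),(135,404),(131,507),(127,616)]
Rr=[(264,152),(258,227),(252,313),(246,405),(240,508),(232,618)]
pts=[]
for (u,v),y in zip(L,ribs): pts.append((*C(u,v),-.020,y/1e3,.018))
for (u,v),y in zip(Rr,ribs): pts.append((*C(u,v),.020,y/1e3,.018))
pts+=[(*C(30,103),-.058,.107,.010),(*C(352,101),.052,.107,.010),(*C(24,648),-.058,-.107,.010)]
x,f=fitrack("w1",pts); print(x,np.degrees(x[2])); print(f.round(1).tolist())
P=lambda u,v,z=.012:p2w("w1",165+u/6-.4,175+v/6-.4,z)
for nm,co in dict(wide=[(110,186),(312,135),(341,258),(150,300)],nar=[(333,150),(538,100),(551,170),(355,212)],mid=[(460,434),(648,378),(672,454),(484,506)]).items():
    q=np.array([P(*c) for c in co]);c=q.mean(0); l=((q[1]+q[2])-(q[0]+q[3]))/2; w=((q[0]+q[1])-(q[2]+q[3]))/2
    print(nm,c[:2],"L",np.linalg.norm(l)*1e3,"W",np.linalg.norm(w)*1e3,"yaw",np.degrees(np.arctan2(l[1],l[0])))
E
```

```text
[ 0.5939 -0.2905 -0.484 ] -27.731215265118202
[[-0.3, -0.0], [-0.3, 0.4], [-0.2, 0.0], [-0.1, 0.8], [-0.1, 0.8], [-0.1, 0.9], [-0.2, -0.3], [0.0, -0.4], [0.1, -0.4], [0.0, 0.4], [-0.2, 0.4], [-0.0, 0.4], [0.3, -0.8], [0.7, -1.2], [0.2, -0.3]]
wide [ 0.4496 -0.1933] L 49.861468918362455 W 31.081810890590347 yaw -14.317366983701852
nar [ 0.5035 -0.2042] L 49.62394587114892 W 16.966841524093784 yaw -14.74113664265551
mid [ 0.4937 -0.2838] L 49.48102107664493 W 21.19537791469221 yaw -10.501923873104841
```

Run:
```python
from h import *
np.set_printoptions(suppress=True,precision=3)
grab("scene","s1")
C=lambda u,v:(275+u/4-.375,125+v/4-.375)
g=p2w("w1",*C(188,77),.030); 
c,s=np.cos(-.484),np.sin(-.484); Rk=np.array([[c,-s],[s,c]]); o=np.array([.5939,-.2905])
print("grip world",g,"rack",Rk.T@(g[:2]-o))
y=(Rk.T@(g[:2]-o))[1]
t=o+Rk@[-.008,y]; print(t)
print(rel([*t,0.30],down(-.484)))
```

```text
grip world [ 0.64  -0.183  0.03 ] rack [-0.009  0.116]
[ 0.641 -0.184]
[array([ 1.557, -0.498,  3.051]), array([ 0.096,  0.091, -0.099])]
```

View pics/s1.png

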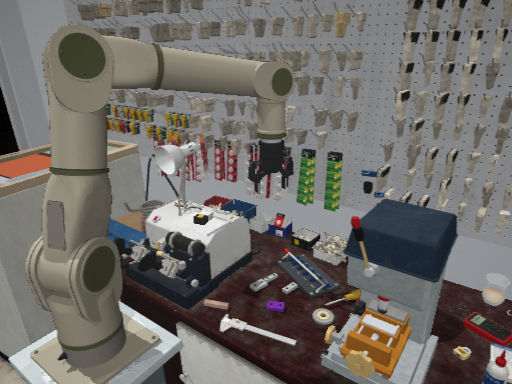

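servo_tool:
  motion:
    - [[0.5, -0.2, 0, 0.1, 0.1, -0.1], [0.5, -0.2, 0.5, 0, 0, 0], [0.5, -0.1, 0.8, 0, 0, 0], [0.05, 0, 0.8, 0, 0, 0], [0, 0, 0.8, 0, 0, 0], [0, 0, 0, 0, 0, 0]]

```text
clock: 4.0
position: [0.6562, -0.1769, 0.3217]
ee_rot: [0.974, -0.226, 0.012, -0.002]
ft_force: [0.1, -0.1, -0.4]
grip_width: 0.999
```

```bash
cat >> h.py <<'E'
np.set_printoptions(suppress=True,precision=3)
RX=[.5939,-.2905,-.484]
def rk(x,y,z):
    c,s=np.cos(RX[2]),np.sin(RX[2]); return np.array([RX[0]+c*x-s*y,RX[1]+s*x+c*y,z])
def tor(p):
    c,s=np.cos(RX[2]),np.sin(RX[2]); d=np.array(p[:2])-RX[:2]; return np.array([c*d[0]+s*d[1],-s*d[0]+c*d[1]])
E
python3 - <<'E'
from h import *
st(); print(rel(rk(-.008,.118,.186),down(-.484)))
grab("wrist","w2"); cv2.imwrite("pics/w2b.png",cv2.resize(cv2.imread("pics/w2.png"),None,fx=1.5,fy=1.5))
E
```

```text
t 4.0 pos [ 0.656 -0.177  0.322] toolx [ 0.897 -0.441  0.023] toolz [ 0.025 -0.001 -1.   ] F [ 0.1 -0.1 -0.4] grip 0.999 q [-0.23  0.55  0.61  1.44 -0.33  1.22 -0.04]
[array([-0.273,  0.252,  2.705]), array([-0.114, -0.26 ,  0.318])]
```

View pics/w2b.png

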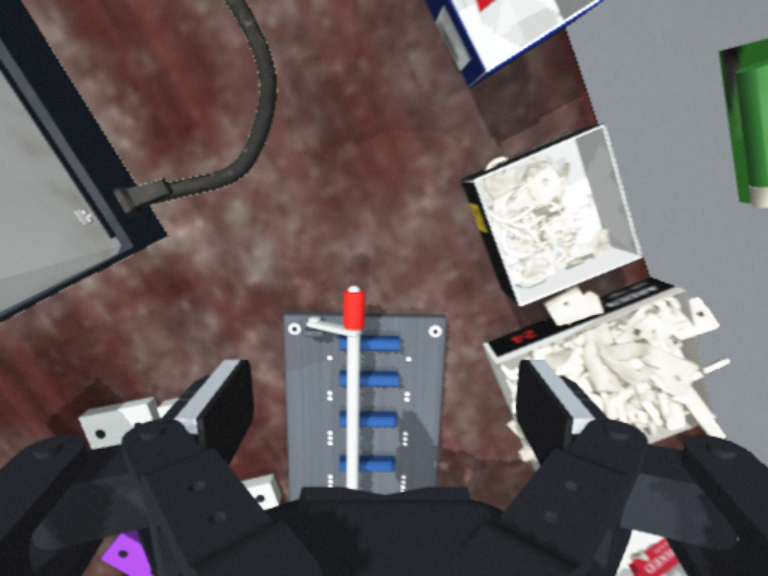

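servo_tool:
  motion:
    - [[-0.2, 0.2, 0.3, -0.1, -0.26, 0.3], [-0.05, 0, 0.8, 0, 0, 0], [0, 0, 0.6, 0, 0, 0], [0, 0, 0, 0, 0, 0], [0, 0, 0, 0, 0, 0]]
  jaw: 130
  force: 20

```text
clock: 4.55
position: [0.6504, -0.1804, 0.26]
ee_rot: [0.972, -0.234, 0.015, -0.002]
ft_force: [0.9, -0.7, 1.0]
grip_width: 0.495
```

Run:
```python
from h import *
st(); print(rel(rk(-.008,.118,.186),down(-.484)))
grab("wrist","w3"); cv2.imwrite("pics/w3b.png",cv2.resize(cv2.imread("pics/w3.png"),None,fx=1.5,fy=1.5))
```

```text
t 4.55 pos [ 0.65 -0.18  0.26] toolx [ 0.89  -0.456  0.028] toolz [ 0.03  -0.003 -1.   ] F [ 0.9 -0.7  1. ] grip 0.495 q [-0.21  0.6   0.59  1.52 -0.36  1.11 -0.03]
[array([-0.179,  0.131,  1.475]), array([-0.133, -0.323,  0.126])]
```

View pics/w3b.png

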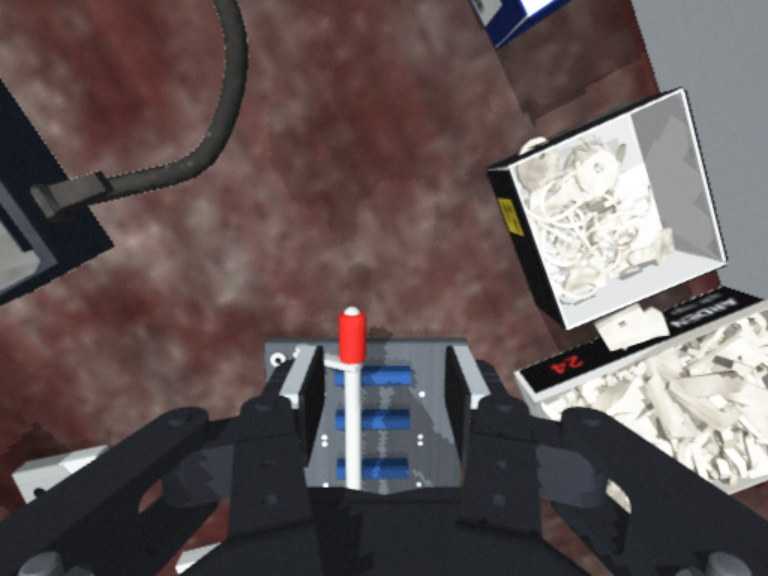

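servo_tool:
  motion:
    - [[-0.2, 0.1, 0.1, -0.1, -0.35, 0.1], [-0.1, 0.05, 0.5, 0, -0.1, 0], [0, 0, 0.4, 0, 0, 0], [0, 0, 0, 0, 0, 0]]

```text
clock: 5.0
position: [0.6342, -0.1806, 0.2173]
ee_rot: [0.971, -0.238, -0.002, -0.003]
ft_force: [-1.5, 0.0, -0.7]
grip_width: 0.486
```

Run:
```python
from h import *
st(); print(rel(rk(-.008,.118,.186),down(-.484)))
```

```text
t 5.0 pos [ 0.634 -0.181  0.217] toolx [ 0.886 -0.463 -0.006] toolz [-0.003  0.008 -1.   ] F [-1.5  0.  -0.7] grip 0.486 q [-0.2   0.62  0.57  1.58 -0.38  1.06 -0.01]
[array([ 0.154, -0.035,  0.624]), array([-0.063,  0.074,  0.027])]
```

servo_tool:
  motion:
    - [[0.15, -0.03, 0.1, 0, 0.07, 0], [0, 0, 0.3, 0, 0, 0], [0, 0, 0.2, 0, 0, 0], [0, 0, 0, 0, 0, 0], [0, 0, 0, 0, 0, 0]]

```text
clock: 5.5
position: [0.6432, -0.1833, 0.189]
ee_rot: [0.971, -0.239, 0.002, -0.003]
ft_force: [0.0, -0.0, 0.4]
grip_width: 0.491
```

Run:
```python
from h import *
st(); print(rel(rk(-.008,.118,.186),down(-.484)))
grab("wrist","w4"); cv2.imwrite("pics/w4b.png",cv2.resize(cv2.imread("pics/w4.png"),None,fx=1.5,fy=1.5))
```

```text
t 5.5 pos [ 0.643 -0.183  0.189] toolx [ 0.886 -0.463  0.003] toolz [ 0.006  0.004 -1.   ] F [ 0.  -0.   0.4] grip 0.491 q [-0.19  0.67  0.55  1.57 -0.4   1.01  0.  ]
[array([-0.035, -0.003,  0.06 ]), array([-0.072, -0.035,  0.026])]
```

View pics/w4b.png

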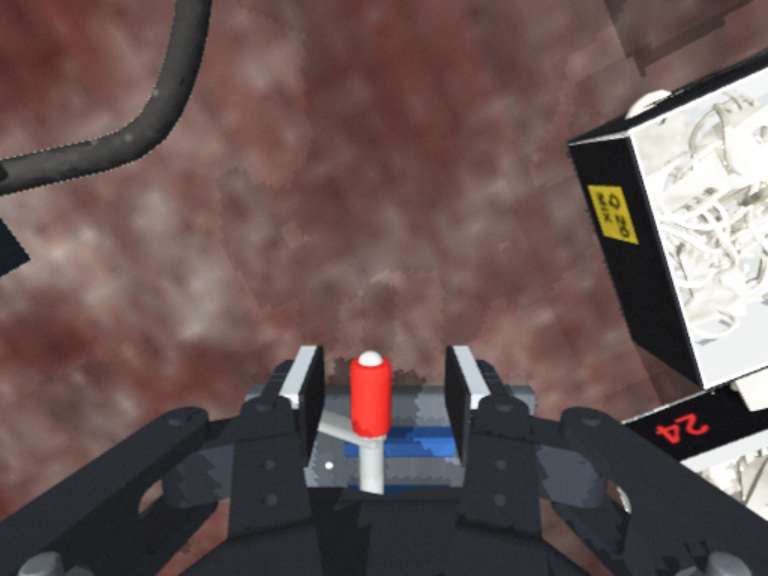

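servo_tool:
  motion:
    - [[-0.08, 0, 0.03, -0.07, -0.03, 0.02], [0, 0, 0, 0, 0, 0], [0, 0, 0, 0, 0, 0]]

```text
clock: 5.85
position: [0.6394, -0.1813, 0.1882]
ee_rot: [0.971, -0.239, 0.0, 0.0]
ft_force: [0.6, 0.0, 0.1]
grip_width: 0.489
```

servo_tool:
  motion:
    - [[0, 0, 0, 0, 0, 0], [0, 0, 0, 0, 0, 0], [0, 0, 0, 0, 0, 0], [0, 0, 0, 0, 0, 0], [0, 0, 0, 0, 0, 0]]
  jaw: 255
  force: 20

```text
clock: 6.35
position: [0.6396, -0.1813, 0.1887]
ee_rot: [0.971, -0.239, 0.001, 0.0]
ft_force: [0.6, 0.6, -0.5]
grip_width: 0.145
```

Run:
```python
from h import *
s=st(); print(tor(s["position"]))
grab("wrist","w5"); cv2.imwrite("pics/w5b.png",cv2.resize(cv2.imread("pics/w5.png"),None,fx=1.5,fy=1.5))
for a in np.arange(0,2.31,.2): 
    b=np.arctan2(12,28)+a; print(round(a,1),-.036+.0305*np.cos(b),.016+.0305*np.sin(b))
```

```text
t 6.35 pos [ 0.64  -0.181  0.189] toolx [ 0.885 -0.465  0.002] toolz [ 0.002 -0.001 -1.   ] F [ 0.6  0.6 -0.5] grip 0.145 q [-0.19  0.67  0.56  1.58 -0.4   1.01 -0.  ]
[-0.01   0.118]
0.0 -0.007966076584449231 0.028014538606664613
0.2 -0.010911808959455194 0.03334452854110274
0.4 -0.014857728340882673 0.03798304685643199
0.6 -0.01964652337506283 0.04174517046511119
0.8 -0.0250872799158995 0.04448091537092988
1.0 -0.030963092169409647 0.04608121605763533
1.2 -0.03703971004324363 0.04648227358688945
1.4 -0.04307487795864825 0.0456680990606111
1.6 -0.04882799281591001 0.0436711510478867
1.8 -0.05406969608067366 0.040571041564249705
2.0 -0.05859101758492426 0.03649136219185155
2.2 -0.062211706508142395 0.031594756873096985
```

View pics/w5b.png

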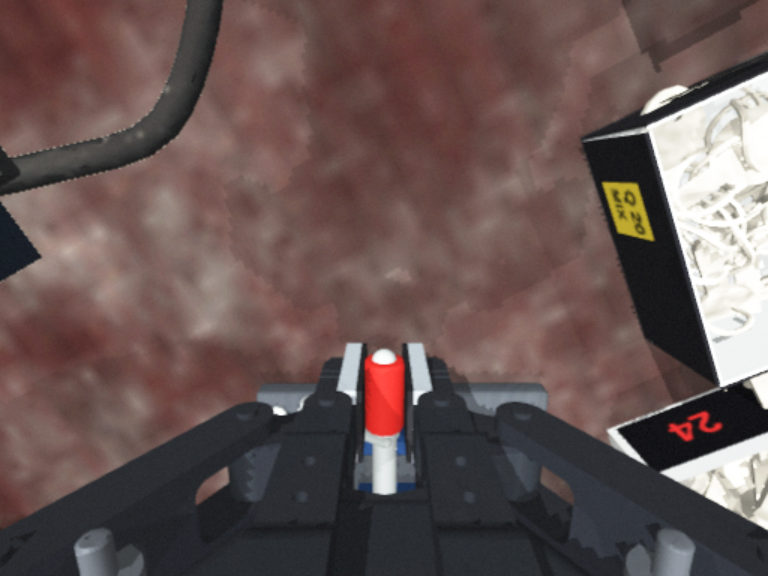

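servo_tool:
  motion:
    - [[-0.06, 0, -0.11, 0, 0, 0], [-0.08, 0, -0.09, 0, 0, 0], [-0.1, 0, -0.08, 0, 0, 0], [-0.11, 0, -0.05, 0, 0, 0], [-0.12, 0, -0.03, 0, 0, 0], [0, 0, 0, 0, 0, 0]]

```text
clock: 7.0
position: [0.6189, -0.1704, 0.209]
ee_rot: [0.971, -0.239, 0.005, 0.001]
ft_force: [-0.1, -0.4, -6.1]
grip_width: 0.142
```

Run:
```python
from h import *
s=st(); print(tor(s["position"]))
```

```text
t 7.0 pos [ 0.619 -0.17   0.209] toolx [ 0.885 -0.465  0.01 ] toolz [ 0.009 -0.004 -1.   ] F [-0.1 -0.4 -6.1] grip 0.142 q [-0.23  0.6   0.58  1.64 -0.37  1.01 -0.02]
[-0.034  0.118]
```

servo_tool:
  motion:
    - [[-0.12, 0, 0.03, 0, 0, 0], [-0.12, 0, 0.03, 0, 0, 0], [-0.12, 0, 0.05, 0, 0, 0], [-0.11, 0, 0.07, 0, 0, 0], [-0.1, 0, 0.09, 0, 0, 0], [-0.07, 0, 0.1, 0, 0, 0], [0, 0, 0, 0, 0, 0]]

```text
clock: 7.7
position: [0.5958, -0.1594, 0.2021]
ee_rot: [0.971, -0.24, 0.018, 0.001]
ft_force: [2.2, -2.1, -7.3]
grip_width: 0.142
```

Run:
```python
from h import *
s=st(); print(tor(s["position"]))
```

```text
t 7.7 pos [ 0.596 -0.159  0.202] toolx [ 0.884 -0.466  0.035] toolz [ 0.034 -0.01  -0.999] F [ 2.2 -2.1 -7.3] grip 0.142 q [-0.27  0.55  0.58  1.73 -0.36  0.94 -0.03]
[-0.059  0.117]
```

servo_tool:
  motion:
    - [[0, 0, 0.08, 0, -0.2, 0], [-0.02, 0, 0.09, 0, -0.2, 0], [-0.06, 0, 0.1, 0, -0.1, 0], [-0.04, 0, 0.05, 0, 0, 0], [0, 0, 0, 0, 0, 0]]

```text
clock: 8.2
position: [0.5934, -0.1587, 0.1906]
ee_rot: [0.971, -0.241, 0.0, -0.005]
ft_force: [0.4, -0.8, -2.4]
grip_width: 0.139
```

Run:
```python
from h import *
s=st(); print(tor(s["position"]), tor(s["position"]+.155*R.from_quat(s["ee_rot"]).as_matrix()[:,2]))
```

```text
t 8.2 pos [ 0.593 -0.159  0.191] toolx [ 0.884 -0.467 -0.002] toolz [ 0.003  0.009 -1.   ] F [ 0.4 -0.8 -2.4] grip 0.139 q [-0.25  0.57  0.57  1.72 -0.37  0.96 -0.02]
[-0.062  0.116] [-0.062  0.118]
```

servo_tool:
  motion:
    - [[-0.06, 0, 0.06, 0, 0, 0], [-0.02, 0, 0.04, 0, 0, 0], [0, 0, 0, 0, 0, 0]]

```text
clock: 8.5
position: [0.5911, -0.1576, 0.1871]
ee_rot: [0.971, -0.241, 0.003, -0.005]
ft_force: [1.4, -0.6, 1.8]
grip_width: 0.135
```

Run:
```python
from h import *
s=st(); print(tor(s["position"]), tor(s["position"]+.155*R.from_quat(s["ee_rot"]).as_matrix()[:,2]))
```

```text
t 8.5 pos [ 0.591 -0.158  0.187] toolx [ 0.884 -0.468  0.003] toolz [ 0.008  0.008 -1.   ] F [ 1.4 -0.6  1.8] grip 0.135 q [-0.25  0.57  0.57  1.73 -0.38  0.94 -0.02]
[-0.064  0.116] [-0.064  0.118]
```

Open and rise.

servo_tool:
  motion:
    - [[0, 0, 0, 0, 0, 0], [0, 0, 0, 0, 0, 0], [0, 0, 0, 0, 0, 0], [0, 0, -0.4, 0, 0, 0], [0, 0, -1, 0, 0, 0], [-0.3, 0.3, -1, 0, 0, 0], [-0.3, 0.5, -1, 0, 0, 0], [0, 0.5, -0.5, 0, 0, 0], [0, 0, 0, 0, 0, 0]]
  jaw: 130

```text
clock: 9.4
position: [0.5338, -0.1999, 0.3754]
ee_rot: [0.971, -0.24, -0.005, -0.005]
ft_force: [0.1, -0.2, 0.2]
grip_width: 0.49
```

Run:
```python
from h import *
s=st(); print(tor(s["position"]))
grab("wrist","w6"); cv2.imwrite("pics/w6b.png",cv2.resize(cv2.imread("pics/w6.png"),None,fx=1.5,fy=1.5))
```

```text
t 9.4 pos [ 0.534 -0.2    0.375] toolx [ 0.885 -0.465 -0.011] toolz [-0.007  0.011 -1.   ] F [ 0.1 -0.2  0.2] grip 0.49 q [-0.31  0.27  0.7   1.68 -0.19  1.27 -0.05]
[-0.095  0.052]
```

View pics/w6b.png

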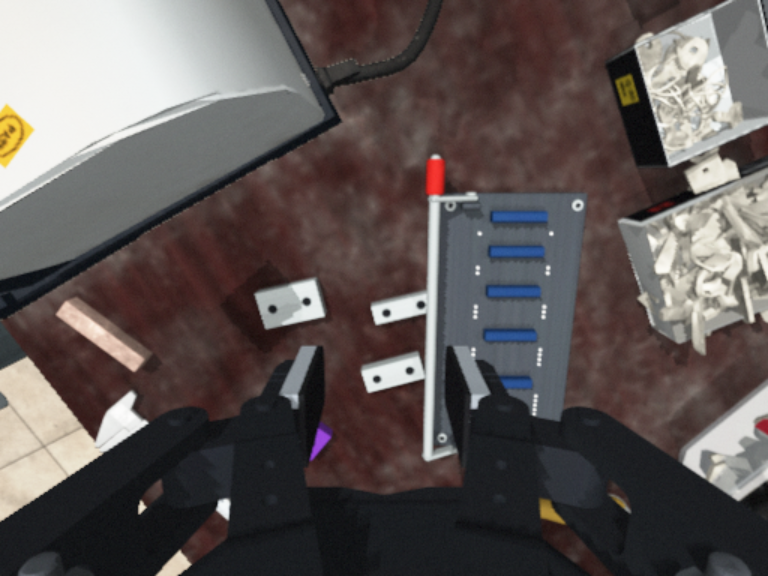

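Run:
```python
from h import *
crop("w6",280,95,400,290,4,"w6r");crop("w6",160,170,295,270,6,"w6p")
```

View pics/w6r.png

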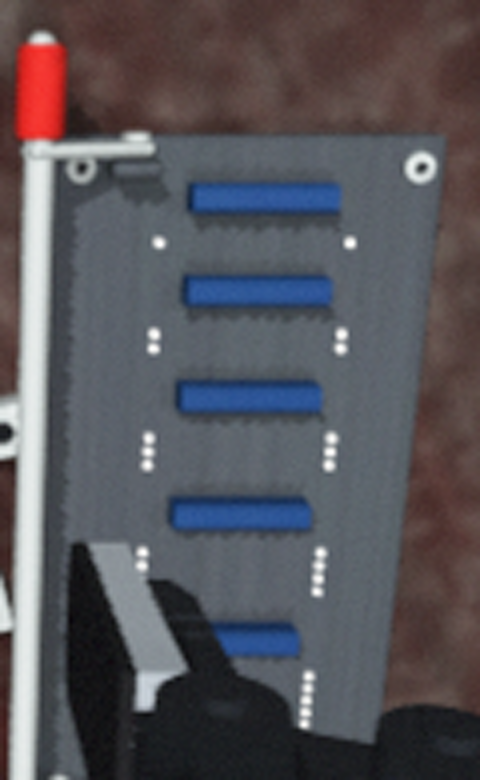

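View pics/w6p.png

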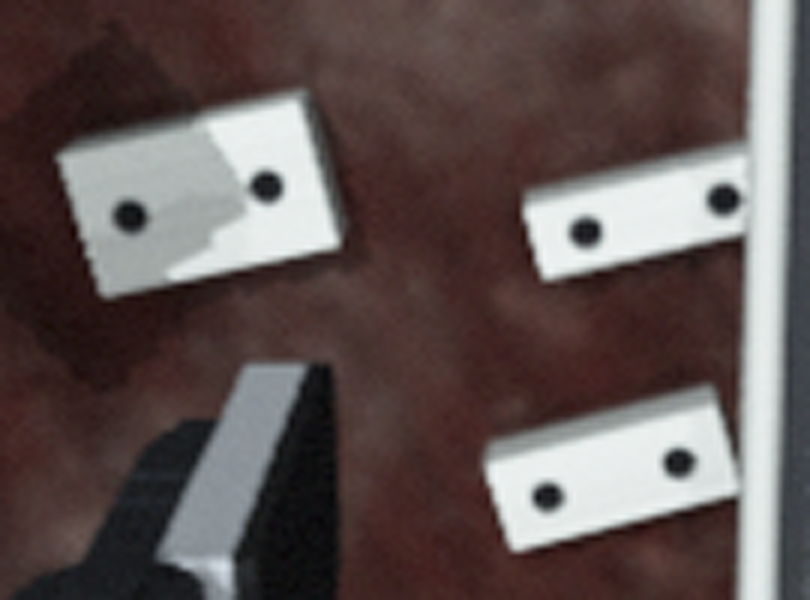

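Run:
```python
from h import *
C=lambda u,v:(280+u/4-.375,95+v/4-.375)
ribs=[90,64,33,-3,-44]
L=[(192,195),(186,288),(180,394),(173,511),None]
Rr=[(338,195),(330,289),(321,395),(311,513),(298,640)]
pts=[]
for p,y in zip(L,ribs):
    if p: pts.append((*C(*p),-.019,y/1e3,.019))
for p,y in zip(Rr,ribs): pts.append((*C(*p),.019,y/1e3,.019))
pts+=[(*C(443,135),.052,.107,.010)]
x,f=fitrack("w6",pts); print(x,np.degrees(x[2])); print(f.round(1).tolist())
P=lambda u,v,z=.012:p2w("w6",160+u/6-.4,170+v/6-.4,z)
for nm,co in dict(wide=[(60,157),(305,96),(342,240),(103,298)],mid=[(486,461),(714,407),(737,493),(512,551)]).items():
    q=np.array([P(*c) for c in co]);c=q.mean(0); l=((q[1]+q[2])-(q[0]+q[3]))/2; w=((q[0]+q[1])-(q[2]+q[3]))/2
    print(nm,c[:2],tor(c),"L",np.linalg.norm(l)*1e3,"W",np.linalg.norm(w)*1e3,"yaw",np.degrees(np.arctan2(l[1],l[0])))
for nm,(a,b) in dict(wide=((130,216),(266,187)),nar=((585,232),(722,200)),mid=((548,497),(679,463))).items():
    a=P(*a);b=P(*b);c=(a+b)/2;l=b-a;print(nm,c[:2],tor(c),np.linalg.norm(l),np.degrees(np.arctan2(l[1],l[0])))
```

```text
[ 0.593 -0.29  -0.478] -27.37094886986274
[[0.6, -0.0], [0.8, 0.2], [0.9, 0.5], [1.0, 0.9], [-1.0, -0.3], [-1.0, -0.2], [-1.0, 0.2], [-1.1, 0.3], [-0.5, 0.4], [1.3, -1.7]]
wide [ 0.449 -0.192] [-0.174  0.02 ] L 50.13033788698293 W 29.990629351987486 yaw -13.470459712026308
mid [ 0.493 -0.283] [-0.093 -0.04 ] L 48.24245987451701 W 20.351036195992684 yaw -12.414358714851858
wide [ 0.448 -0.192] [-0.175  0.019] 0.027933894966989017 -15.254588027508431
nar [ 0.526 -0.237] [-0.085  0.016] 0.02777798098245988 -13.848717787355742
mid [ 0.493 -0.283] [-0.092 -0.041] 0.028004744884582645 -11.704200272842716
```

servo_tool:
  motion:
    - [[0, 0, 0, 0, 0, -1], [0, 0, 0, 0, 0, -1], [0, 0, 0, 0, 0, -1], [0, 0, 0, 0, 0, -1], [0, 0, 0, 0, 0, -1], [0, 0, 0, 0, 0, -1], [0, 0, 0, 0, 0, -1], [0, 0, 0, 0, 0, -1], [0, 0, 0, 0, 0, -1], [0, 0, 0, 0, 0, -1], [0, 0, 0, 0, 0, -1]]
  jaw: 105

```text
clock: 10.55
position: [0.5367, -0.1851, 0.3561]
ee_rot: [0.965, 0.261, -0.014, -0.014]
ft_force: [0.0, 0.2, 0.2]
grip_width: 0.588
```

servo_tool:
  motion:
    - [[0, 0, 0, 0, 0, -1], [0, 0, 0, 0, 0, -1], [0, 0, 0, 0, 0, -1], [0, 0, 0, 0, 0, -1], [0, 0, 0, 0, 0, -1], [0, 0, 0, 0, 0, -1], [0, 0, 0, 0, 0, -1], [0, 0, 0, 0, 0, -1], [0, 0, 0, 0, 0, -1], [0, 0, 0, 0, 0, -0.9], [0, 0, 0, 0, 0, 0]]

```text
clock: 11.65
position: [0.5383, -0.1716, 0.3361]
ee_rot: [0.75, 0.661, -0.015, -0.033]
ft_force: [-0.3, 0.6, -1.3]
grip_width: 0.589
```

Run:
```python
from h import *
s=st(); print(rel([.4485,-.192,.30],down(np.radians(75.5))))
```

```text
t 11.65 pos [ 0.538 -0.172  0.336] toolx [0.126 0.992 0.022] toolz [-0.065  0.03  -0.997] F [-0.3  0.6 -1.3] grip 0.589 q [-0.11  0.28  0.41  1.7  -0.13  1.25  1.78]
[array([-0.648, -1.677,  0.825]), array([-0.803, -0.198,  1.457])]
```

servo_tool:
  motion:
    - [[-0.3, -0.5, 0, -0.3, -0.1, 0.7], [-0.3, -0.6, 0.2, -0.3, -0.1, 0.7], [0, -0.5, 0.3, -0.2, 0, 0], [0, 0, 0.2, 0, 0, 0], [0, 0, 0, 0, 0, 0]]

```text
clock: 12.15
position: [0.4525, -0.1827, 0.2979]
ee_rot: [0.793, 0.61, -0.002, -0.002]
ft_force: [0.3, 0.2, -0.2]
grip_width: 0.588
```

Run:
```python
from h import *
s=st(); print(rel([.4485,-.192,.178],down(np.radians(75.5))))
grab("wrist","w7"); cv2.imwrite("pics/w7b.png",cv2.resize(cv2.imread("pics/w7.png"),None,fx=1.5,fy=1.5))
```

```text
t 12.15 pos [ 0.453 -0.183  0.298] toolx [ 0.257  0.966 -0.001] toolz [-0.006  0.    -1.   ] F [ 0.3  0.2 -0.2] grip 0.588 q [-0.12  0.12  0.44  1.97 -0.06  1.07  1.66]
[array([-0.197, -0.015,  2.398]), array([-0.064,  0.014, -0.075])]
```

View pics/w7b.png

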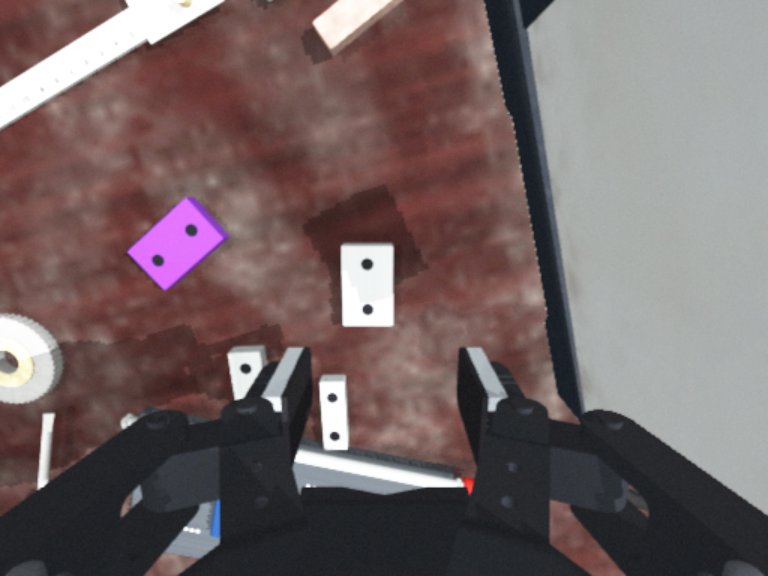

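Run:
```python
from h import *
P=lambda u,v,z=.012:p2w("w7",u/1.5,v/1.5,z)
a=P(367.5,309.5);b=P(367,264.5);c=(a+b)/2;print(c,np.degrees(np.arctan2(*(a-b)[1::-1])))
q=np.array([P(*k) for k in [(342,246),(393,246),(393,325),(343,325)]]);print(q.mean(0),np.linalg.norm(q[0]-q[1]),np.linalg.norm(q[1]-q[2]))
print(rel([c[0],c[1],.178],down(np.radians(75.2))))
```

```text
[ 0.449 -0.193  0.012] -14.888897524835421
[ 0.448 -0.192  0.012] 0.029791375864405844 0.04878686931926354
[array([-0.209, -0.013,  2.409]), array([-0.061,  0.016, -0.013])]
```

servo_tool:
  motion:
    - [[-0.1, 0, 0.4, -0.05, 0, 0], [-0.1, 0, 0.6, 0, 0, 0], [0, 0, 0.6, 0, 0, 0], [0, 0, 0.4, 0, 0, 0], [0, 0, 0, 0, 0, 0]]

```text
clock: 12.7
position: [0.4566, -0.1922, 0.1973]
ee_rot: [0.792, 0.61, 0.0, 0.002]
ft_force: [-0.3, 0.6, 0.2]
grip_width: 0.588
```

Run:
```python
from h import *
s=st(); print(rel([.4485,-.1925,.178],down(np.radians(75.2))))
```

```text
t 12.7 pos [ 0.457 -0.192  0.197] toolx [ 0.256  0.967 -0.002] toolz [ 0.003 -0.003 -1.   ] F [-0.3  0.6  0.2] grip 0.588 q [-0.07  0.29  0.42  2.03 -0.16  0.85  1.75]
[array([-0.047, -0.157,  0.386]), array([ 0.042,  0.024, -0.005])]
```

servo_tool:
  motion:
    - [[-0.05, -0.16, 0.2, 0.04, 0, 0], [0, 0, 0.2, 0, 0, 0], [0, 0, 0, 0, 0, 0]]

```text
clock: 13.0
position: [0.4498, -0.1926, 0.1778]
ee_rot: [0.792, 0.61, -0.0, 0.001]
ft_force: [-0.3, -0.2, -0.3]
grip_width: 0.588
```

Run:
```python
from h import *
s=st(); print(rel([.4485,-.1925,.178],down(np.radians(75.2))))
grab("wrist","w8"); cv2.imwrite("pics/w8b.png",cv2.resize(cv2.imread("pics/w8.png"),None,fx=1.5,fy=1.5))
```

```text
t 13.0 pos [ 0.45  -0.193  0.178] toolx [ 0.255  0.967 -0.002] toolz [ 0.001 -0.003 -1.   ] F [-0.3 -0.2 -0.3] grip 0.588 q [-0.06  0.32  0.42  2.05 -0.17  0.8   1.77]
[array([-0.004, -0.026, -0.005]), array([0.023, 0.026, 0.   ])]
```

View pics/w8b.png

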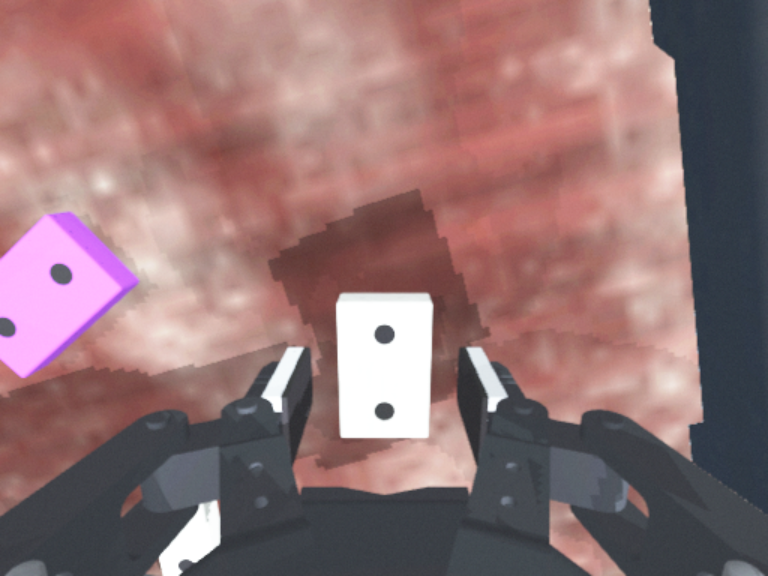

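Well centred. Close.

servo_tool:
  motion:
    - [[0, 0, 0, 0, 0, 0], [0, 0, 0, 0, 0, 0], [0, 0, 0, 0, 0, 0], [0, 0, 0, 0, 0, 0], [0, 0, 0, 0, 0, 0]]
  jaw: 255
  force: 70

```text
clock: 13.55
position: [0.4508, -0.1931, 0.1804]
ee_rot: [0.792, 0.61, 0.001, 0.003]
ft_force: [0.8, -0.0, -0.6]
grip_width: 0.332
```

servo_tool:
  motion:
    - [[0, 0, -0.4, 0, 0, 0], [0, 0, -0.7, 0, 0, 0], [0, 0, -0.3, 0, 0, 0], [0, 0, 0, 0, 0, 0]]

```text
clock: 13.95
position: [0.4499, -0.1927, 0.2519]
ee_rot: [0.792, 0.61, 0.0, 0.002]
ft_force: [0.1, -0.7, -1.0]
grip_width: 0.333
```

Run:
```python
from h import *
RX[:]=[.593,-.290,-.480]
s=st(); print(s["grip_width"]*85,rel(rk(0,-.0235,.26),down(RX[2]+np.pi/2)))
grab("wrist","w9"); cv2.imwrite("pics/w9b.png",cv2.resize(cv2.imread("pics/w9.png"),None,fx=1.5,fy=1.5))
```

```text
t 13.95 pos [ 0.45  -0.193  0.252] toolx [ 0.256  0.967 -0.002] toolz [ 0.003 -0.003 -1.   ] F [ 0.1 -0.7 -1. ] grip 0.333 q [-0.1   0.19  0.45  2.01 -0.1   0.96  1.71]
28.280198289930233 [array([-1.608,  3.163, -0.149]), array([0.039, 0.019, 2.534])]
```

View pics/w9b.png

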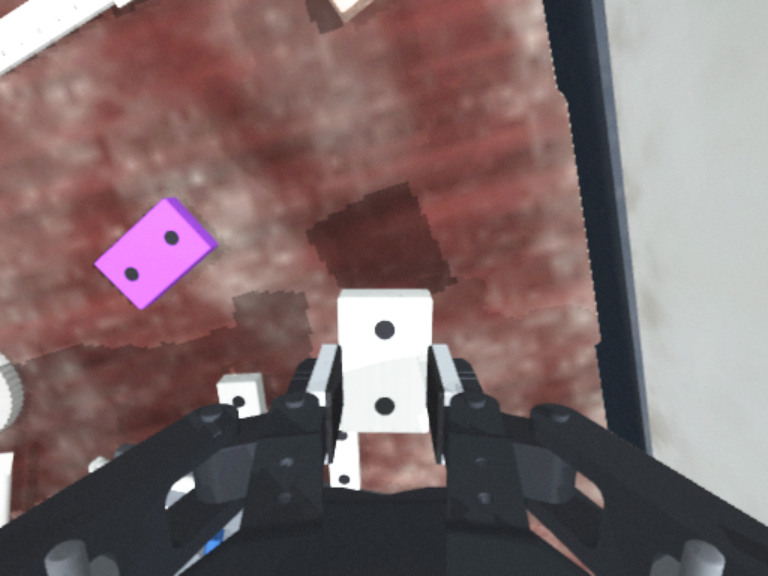

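servo_tool:
  motion:
    - [[-0.2, 0.5, -0.2, 0, 0, 0.5], [-0.3, 0.7, -0.1, 0, 0, 0.6], [-0.4, 0.7, -0.1, 0, 0, 0.6], [-0.4, 0.7, 0, 0, 0, 0.6], [-0.2, 0.5, 0, 0, 0, 0.2], [0, 0, 0, 0, 0, 0]]

```text
clock: 14.6
position: [0.5708, -0.3185, 0.2615]
ee_rot: [0.855, 0.518, -0.003, -0.003]
ft_force: [-0.0, -0.1, -2.0]
grip_width: 0.332
```

```bash
sed -i 's/^RX=.*/RX=[.593,-.290,-.480]/' h.py
python3 - <<'E'
from h import *
s=st(); print(rel(rk(0,-.0235,.22),down(RX[2]+np.pi/2)))
grab("wrist","w10"); cv2.imwrite("pics/w10b.png",cv2.resize(cv2.imread("pics/w10.png"),None,fx=1.5,fy=1.5))
E
```

```text
t 14.6 pos [ 0.571 -0.319  0.262] toolx [ 0.463  0.887 -0.002] toolz [-0.007  0.002 -1.   ] F [-0.  -0.1 -2. ] grip 0.332 q [ 0.08  0.54  0.49  1.56 -0.27  1.12  1.72]
[array([0.243, 0.137, 0.829]), array([-0.085,  0.02 , -0.012])]
```

View pics/w10b.png

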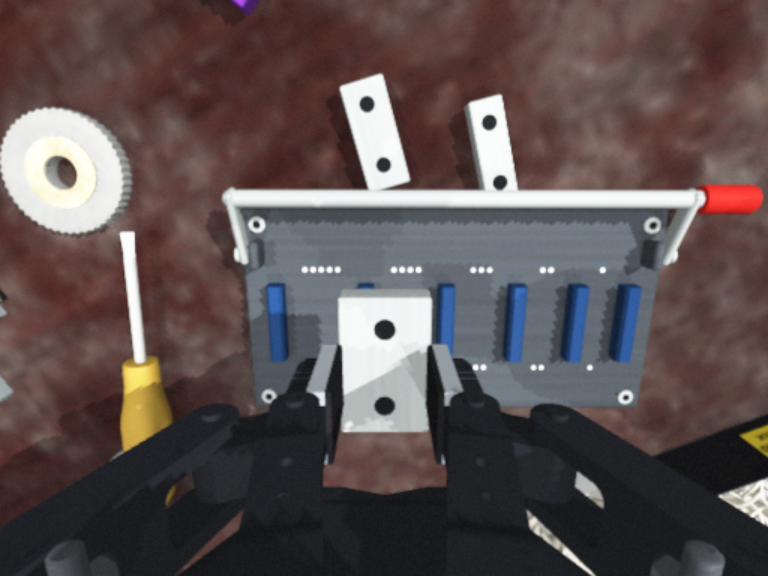

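Run:
```python
from h import *
crop("w10",155,120,450,275,2.7,"w10r")
crop("w10",215,175,355,260,5.5,"w10p")
```

```text
(no output)
```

View pics/w10r.png

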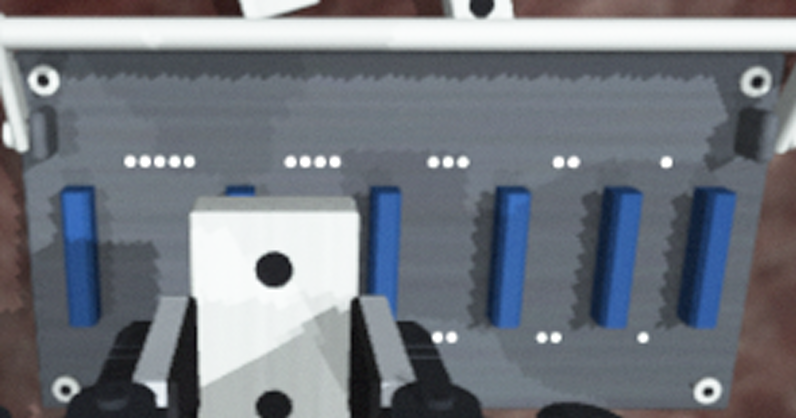

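View pics/w10p.png

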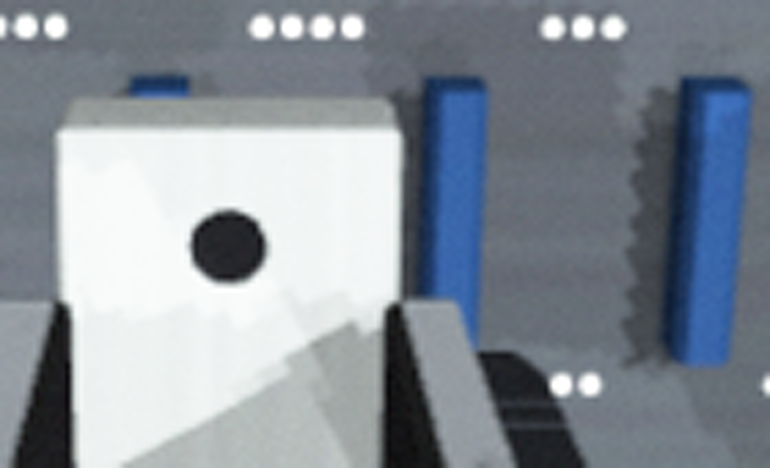

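Run:
```python
from h import *
C=lambda u,v:np.array((155+(u+.5)/2.7-.5,120+(v+.5)/2.7-.5))
F=[(160,162,-67),(313,162,-23.5),(448,162,15),(566,162,48.5),(666,162,77)]
B=[(548,338,48.5),(643,338,77)]
scr=[(43,80),(757,80),(708,390),(65,389)]
def res(p):
    c,s=np.cos(p[2]),np.sin(p[2]);o=[]
    W=lambda rx,ry,rz:w2p("w10",[p[0]+c*rx-s*ry,p[1]+s*rx+c*ry,rz])
    for u,v,y in F:o+=list(W(-p[3],y/1e3,.01)-C(u,v))
    for u,v,y in B:o+=list(W(p[3],y/1e3,.01)-C(u,v))
    # rib front/rear bottom-ish ends
    return np.array(o)
r=least_squares(res,[.593,-.29,-.48,.03]);print(r.x,np.degrees(r.x[2]),r.fun.round(2))
p=r.x;c,s=np.cos(p[2]),np.sin(p[2])
def inv(q):d=q[:2]-p[:2];return np.array([c*d[0]+s*d[1],-s*d[0]+c*d[1]])
for u,v in scr: print("screw",inv(p2w("w10",*C(u,v),.0105)))
for u,v in [(385,190),(385,325),(512,192),(505,325),(620,192),(611,325),(714,192),(700,325)]: print("rib top",inv(p2w("w10",*C(u,v),.019)))
st_=status.get_obs();Rt=R.from_quat(st_["ee_rot"])
for zt in(.0935,.0955,.0975):
  q=[p2w("w10",*C(u,v),zt) for u,v in [(190,211),(358,211)]]
  print("part in tool",[Rt.inv().apply(k-st_["position"])*1e3 for k in q])
  print("part hole in tool",[Rt.inv().apply(p2w("w10",*C(u,v),zt)-st_["position"])*1e3 for u,v in [(274,269),(274,405)]])
```

```text
[ 0.593 -0.292 -0.482  0.027] -27.629651257240862 [ 0.11 -0.04 -0.03 -0.02  0.01 -0.   -0.13  0.01 -0.1   0.03  0.22 -0.
 -0.06  0.02]
screw [-0.05  -0.099]
screw [-0.051  0.099]
screw [0.044 0.099]
screw [ 0.044 -0.099]
rib top [-0.021 -0.004]
rib top [ 0.019 -0.002]
rib top [-0.021  0.031]
rib top [0.019 0.032]
rib top [-0.021  0.061]
rib top [0.019 0.063]
rib top [-0.021  0.087]
rib top [0.019 0.088]
part in tool [array([-15.95 , -25.779, 167.883]), array([ 14.394, -25.736, 167.841])]
part hole in tool [array([ -0.794, -14.663, 167.76 ]), array([ -0.837,  13.171, 167.503])]
part in tool [array([-15.732, -26.357, 165.888]), array([ 14.174, -26.315, 165.847])]
part hole in tool [array([ -0.794, -15.402, 165.767]), array([ -0.837,  12.029, 165.514])]
part in tool [array([-15.513, -26.935, 163.893]), array([ 13.954, -26.894, 163.852])]
part hole in tool [array([ -0.795, -16.141, 163.773]), array([ -0.837,  10.888, 163.524])]
```

```bash
sed -i 's/^RX=.*/RX=[.5930,-.2918,-.4822]/' h.py
python3 - <<'E'
from h import *
s=st(); print(rel(rk(0.001,-.0227,.207),down(RX[2]+np.pi/2)))
E
```

```text
t 14.65 pos [ 0.57  -0.318  0.261] toolx [ 0.462  0.887 -0.001] toolz [-0.009  0.003 -1.   ] F [-1.5  0.9 -2.1] grip 0.332 q [ 0.07  0.54  0.49  1.56 -0.27  1.12  1.72]
[array([0.217, 0.202, 1.08 ]), array([-0.106,  0.016,  0.021])]
```

servo_tool:
  motion:
    - [[0.2, 0.2, 0.1, -0.1, 0, 0], [0, 0, 0.4, 0, 0, 0], [0, 0, 0.4, 0, 0, 0], [0, 0, 0, 0, 0, 0], [0, 0, 0, 0, 0, 0]]

```text
clock: 15.15
position: [0.5846, -0.3072, 0.2105]
ee_rot: [0.854, 0.521, -0.0, -0.002]
ft_force: [0.6, 0.2, -0.6]
grip_width: 0.335
```

Run:
```python
from h import *
s=st(); print(rel(rk(0.001,-.0227,.207),down(RX[2]+np.pi/2)))
grab("wrist","w11"); crop("w11",120,90,420,300,2.6,"w11r")
```

```text
t 15.15 pos [ 0.585 -0.307  0.21 ] toolx [0.458 0.889 0.002] toolz [-0.003  0.003 -1.   ] F [ 0.6  0.2 -0.6] grip 0.335 q [ 0.08  0.61  0.46  1.57 -0.3   1.04  1.72]
[array([-0.103,  0.025,  0.07 ]), array([-0.047, -0.019,  0.077])]
```

View pics/w11r.png

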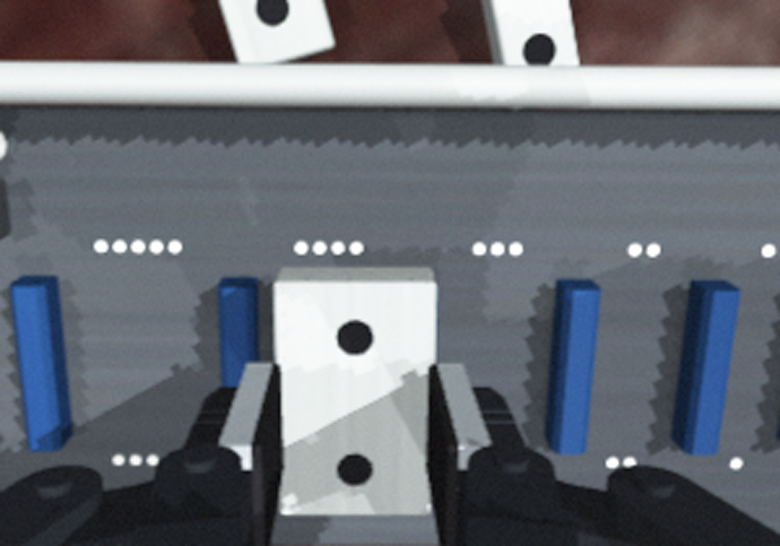

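```bash
cat >> h.py <<'E'
def dotfit(name,C,F,B,d=.027,free=False):
    SY={1:.077,2:.0485,3:.015,4:-.0235,5:-.067}
    def res(p):
        c,s=np.cos(p[2]),np.sin(p[2]);o=[]
        for sg,L in((-1,F),(1,B)):
            for u,v,n in L:
                rx,ry=sg*d,SY[n]; o+=list(w2p(name,[p[0]+c*rx-s*ry,p[1]+s*rx+c*ry,.01])-C(u,v))
        return np.array(o)
    r=least_squares(res,[.593,-.29,-.48]); return r.x,np.abs(r.fun).max()
def CC(x0,y0,k): return lambda u,v:np.array((x0+(u+.5)/k-.5,y0+(v+.5)/k-.5))
def intool(name,C,pts,z):
    s=status.get_obs();Rt=R.from_quat(s["ee_rot"]);return [Rt.inv().apply(p2w(name,*C(u,v),z)-s["position"])*1e3 for u,v in pts]
E
python3 - <<'E'
from h import *
np.set_printoptions(suppress=True,precision=4)
C=CC(155,120,2.7)
print(dotfit("w10",C,[(160,162,5),(313,162,4),(448,162,3),(566,162,2),(666,162,1)],[(548,338,2),(643,338,1)]))
C=CC(120,90,2.6)
x,e=dotfit("w11",C,[(138,247,5),(329,248,4),(497.5,249,3),(644,250,2)],[(620.5,463,2),(736,464,1)])
print(x,e)
print(intool("w11",C,[(355,337),(355,470),(274,281),(436,281),(278,515),(431,515)],.2105-.168))
RX[:]=x
print(rel(rk(0.001,-.0227,.207),down(RX[2]+np.pi/2)))
E
```

```text
(array([ 0.593 , -0.2918, -0.4835]), np.float64(0.29377544106395703))
[ 0.5932 -0.2919 -0.4841] 0.433278930983505
[array([ -0.3951, -16.086 , 168.0286]), array([ -0.4254,  12.2444, 167.9028]), array([-15.5605, -27.2448, 168.0492]), array([ 14.8021, -27.1855, 168.1069]), array([-16.1694,  22.4453, 167.8275]), array([ 15.1008,  22.5331, 167.8868])]
[array([-0.1055,  0.0294,  0.0688]), array([-0.051 , -0.0216,  0.1015])]
```

```bash
sed -i 's/^RX=.*/RX=[.5931,-.2919,-.4838]/' h.py
python3 - <<'E'
from h import *
print(rel(rk(0.002,-.023,.204),down(RX[2]+np.pi/2)))
E
```

```text
[array([-0.113,  0.049,  0.129]), array([-0.051, -0.022,  0.098])]
```

servo_tool:
  motion:
    - [[-0.11, 0.05, 0.06, -0.05, -0.02, 0.1], [0, 0, 0.06, 0, 0, 0], [0, 0, 0, 0, 0, 0], [0, 0, 0, 0, 0, 0]]

```text
clock: 15.6
position: [0.585, -0.3137, 0.2067]
ee_rot: [0.856, 0.517, 0.001, 0.002]
ft_force: [0.5, -0.2, -1.5]
grip_width: 0.334
```

Run:
```python
from h import *
st();print(rel(rk(0.002,-.023,.204),down(RX[2]+np.pi/2)))
grab("wrist","w12"); crop("w12",150,130,400,300,3.2,"w12r")
```

```text
t 15.6 pos [ 0.585 -0.314  0.207] toolx [0.466 0.885 0.001] toolz [ 0.004 -0.001 -1.   ] F [ 0.5 -0.2 -1.5] grip 0.334 q [ 0.08  0.62  0.47  1.57 -0.31  1.02  1.72]
[array([ 0.001, -0.019,  0.054]), array([ 0.048, -0.008, -0.008])]
```

View pics/w12r.png

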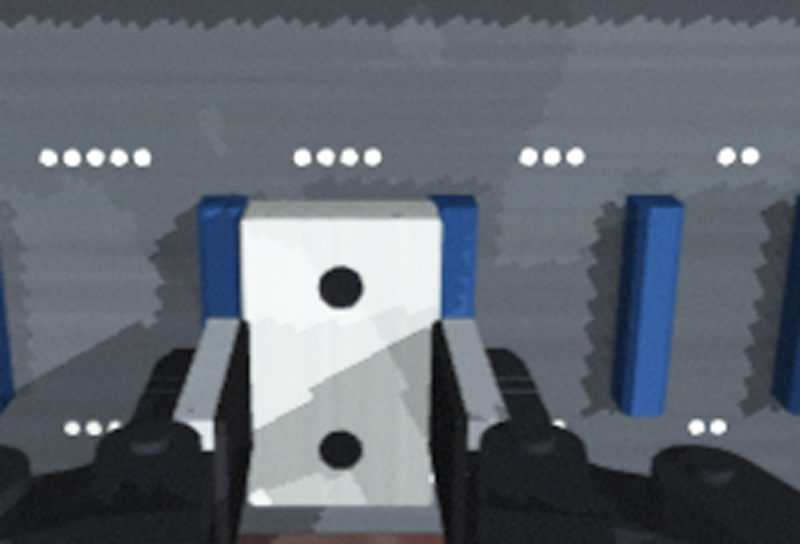

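servo_tool:
  motion:
    - [[0, 0, 0.08, 0.04, 0, 0], [0, 0, 0.08, 0, 0, 0], [0, 0, 0.06, 0, 0, 0], [0, 0, 0.02, 0, 0, 0], [0, 0, 0, 0, 0, 0]]

```text
clock: 16.15
position: [0.585, -0.3135, 0.1935]
ee_rot: [0.856, 0.517, 0.0, -0.0]
ft_force: [-1.2, 0.6, -0.1]
grip_width: 0.332
```

Run:
```python
from h import *
st();print(rel(rk(0.002,-.023,.192),down(RX[2]+np.pi/2)))
grab("wrist","w13"); crop("w13",150,130,400,300,3.2,"w13r")
```

```text
t 16.15 pos [ 0.585 -0.314  0.194] toolx [0.466 0.885 0.001] toolz [ 0.001  0.001 -1.   ] F [-1.2  0.6 -0.1] grip 0.332 q [ 0.09  0.64  0.46  1.57 -0.32  1.01  1.73]
[array([-0.001, -0.018,  0.031]), array([ 0.002, -0.01 , -0.007])]
```

View pics/w13r.png

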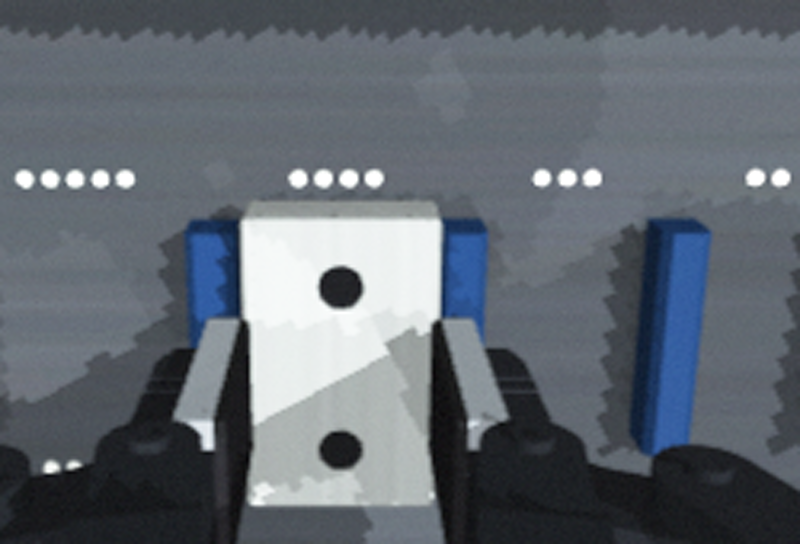

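servo_tool:
  motion:
    - [[0, 0, 0.05, 0, 0, 0], [0, 0, 0.03, 0, 0, 0], [0, 0, 0, 0, 0, 0]]

```text
clock: 16.5
position: [0.5853, -0.314, 0.193]
ee_rot: [0.856, 0.517, 0.001, 0.0]
ft_force: [0.1, 0.4, -2.4]
grip_width: 0.33
```

servo_tool:
  motion:
    - [[0, 0, 0.1, 0, 0, 0], [0, 0, 0, 0, 0, 0], [0, 0, 0, 0, 0, 0]]

```text
clock: 16.8
position: [0.586, -0.3149, 0.194]
ee_rot: [0.856, 0.517, 0.003, 0.001]
ft_force: [0.3, 0.5, -0.8]
grip_width: 0.335
```

servo_tool:
  motion:
    - [[0, 0, 0, 0, 0, 0], [0, 0, 0, 0, 0, 0], [0, 0, 0, 0, 0, 0], [0, 0, -0.3, 0, 0, 0], [0, 0, -0.7, 0, 0, 0], [0, 0, -0.3, 0, 0, 0], [0, 0, 0, 0, 0, 0]]
  jaw: 120

```text
clock: 17.5
position: [0.5855, -0.3149, 0.2613]
ee_rot: [0.856, 0.517, 0.002, 0.001]
ft_force: [-0.0, -0.5, -0.2]
grip_width: 0.532
```

Run:
```python
from h import *
st();print(rel(rk(0.002,-.023,.192),down(RX[2]+np.pi/2)))
grab("wrist","w14"); crop("w14",150,130,400,300,3.2,"w14r")
```

```text
t 17.5 pos [ 0.586 -0.315  0.261] toolx [0.466 0.885 0.003] toolz [ 0.005  0.001 -1.   ] F [-0.  -0.5 -0.2] grip 0.532 q [ 0.07  0.56  0.49  1.53 -0.28  1.12  1.71]
[array([ 0.013, -0.044,  1.385]), array([ 0.041, -0.038, -0.012])]
```

View pics/w14r.png

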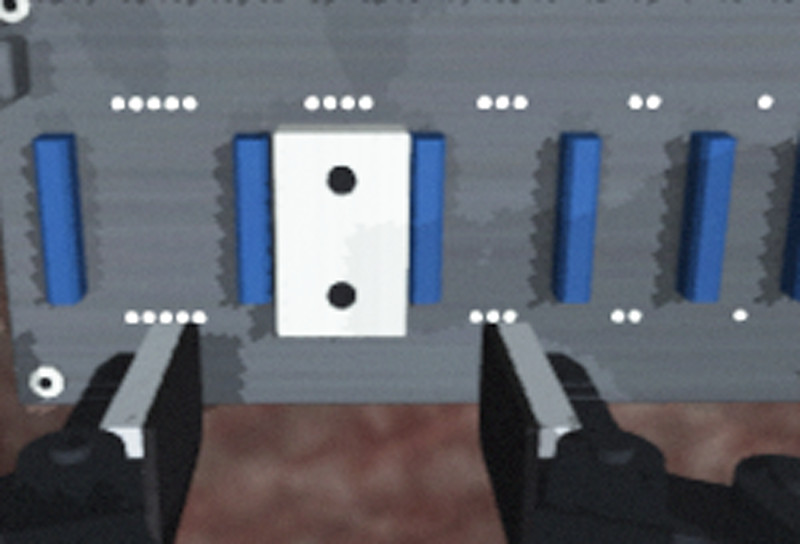

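Run:
```python
from h import *
np.set_printoptions(suppress=True,precision=4)
C=CC(150,130,3.2)
x,e=dotfit("w14",C,[(154,103,5),(339,103,4),(503,102,3),(645,102,2),(765,102,1)],[(166,317,5),(493.5,317,3),(626.5,317,2),(740,315,1)]);print(x,e)
RX[:]=x
for z in(.022,.024):
  for q in [(341,180),(341,295),(274,131),(409,131),(276,335),(406,335)]: print(tor(p2w("w14",*C(*q),z)))
# rest parts
crop("w14",0,0,512,200,1.5,"w14t")
```

```text
[ 0.5932 -0.2919 -0.4845] 0.4638740220520958
[-0.0113 -0.0233]
[ 0.0167 -0.0233]
[-0.0227 -0.0383]
[-0.0226 -0.0079]
[ 0.0268 -0.0388]
[ 0.0269 -0.0078]
[-0.0118 -0.0233]
[ 0.0159 -0.0233]
[-0.0231 -0.0382]
[-0.023  -0.0081]
[ 0.026  -0.0387]
[ 0.0261 -0.0079]
```

View pics/w14t.png

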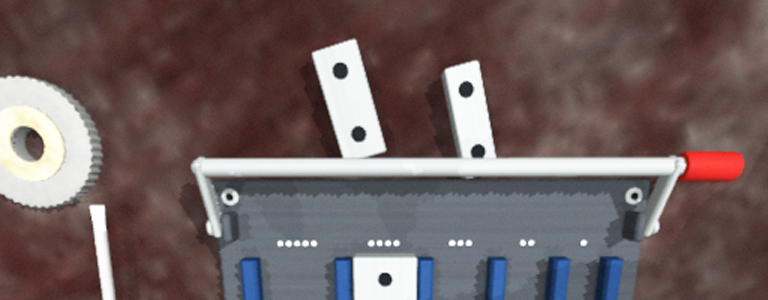

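```bash
sed -i 's/^RX=.*/RX=[.5931,-.2919,-.4841]/' h.py
python3 - <<'E'
from h import *
np.set_printoptions(suppress=True,precision=4)
C=CC(0,0,1.5)
for n,(a,b) in dict(mid=((340.5,70.5),(358,134)),nar=((466,89.5),(478,152))).items():
    a=p2w("w14",*C(*a),.012);b=p2w("w14",*C(*b),.012);l=b-a;print(n,(a+b)/2,tor((a+b)/2),np.linalg.norm(l),np.degrees(np.arctan2(l[1],l[0])))
E
```

```text
mid [ 0.4933 -0.2837  0.012 ] [-0.0921 -0.0392] 0.028053160106956253 -12.422682691572941
nar [ 0.5269 -0.2371  0.012 ] [-0.0841  0.0176] 0.028104202223109873 -13.354902745579684
```

Run:
```python
from h import *
st();print(rel([.4894,-.2828,.24],down(np.radians(77.6))))
```

```text
t 17.55 pos [ 0.585 -0.315  0.26 ] toolx [0.466 0.885 0.003] toolz [ 0.004  0.001 -1.   ] F [-0.6 -0.   0.4] grip 0.53 q [ 0.07  0.56  0.49  1.53 -0.28  1.12  1.71]
[array([-0.329, -1.998,  0.401]), array([ 0.039, -0.032, -3.077])]
```

servo_tool:
  motion:
    - [[-0.1, -0.5, 0, 0, 0, -0.8], [-0.1, -0.6, 0, 0, 0, -0.8], [-0.1, -0.6, 0.2, 0, 0, -0.8], [0, -0.3, 0.2, 0, 0, -0.7], [0, 0, 0, 0, 0, 0], [0, 0, 0, 0, 0, 0]]
  jaw: 140

```text
clock: 18.15
position: [0.4829, -0.2882, 0.2341]
ee_rot: [0.775, 0.631, 0.001, -0.002]
ft_force: [0.7, 0.8, -0.0]
grip_width: 0.455
```

Run:
```python
from h import *
st();print(rel([.4894,-.2828,.178],down(np.radians(77.6))))
grab("wrist","w15"); cv2.imwrite("pics/w15b.png",cv2.resize(cv2.imread("pics/w15.png"),None,fx=1.5,fy=1.5))
```

```text
t 18.15 pos [ 0.483 -0.288  0.234] toolx [0.202 0.979 0.003] toolz [-0.001  0.003 -1.   ] F [ 0.7  0.8 -0. ] grip 0.455 q [ 0.08  0.38  0.45  1.83 -0.2   0.98  1.98]
[array([0.129, 0.108, 1.123]), array([-0.021, -0.036,  0.144])]
```

View pics/w15b.png

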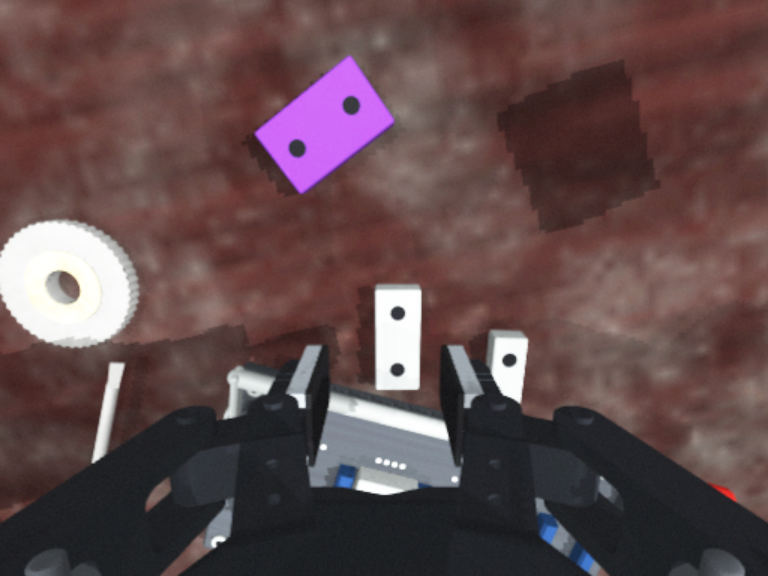

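servo_tool:
  motion:
    - [[0.13, 0.1, 0.3, 0, 0, 0.14], [0, 0, 0.4, 0, 0, 0], [0, 0, 0.35, 0, 0, 0], [0, 0, 0, 0, 0, 0]]

```text
clock: 18.6
position: [0.494, -0.2813, 0.1782]
ee_rot: [0.78, 0.625, 0.001, -0.0]
ft_force: [0.3, 1.2, -0.4]
grip_width: 0.453
```

Run:
```python
from h import *
st();print(rel([.4894,-.2828,.178],down(np.radians(77.6))))
grab("wrist","w16"); cv2.imwrite("pics/w16b.png",cv2.resize(cv2.imread("pics/w16.png"),None,fx=1.5,fy=1.5))
```

```text
t 18.6 pos [ 0.494 -0.281  0.178] toolx [0.218 0.976 0.003] toolz [ 0.001  0.002 -1.   ] F [ 0.3  1.2 -0.4] grip 0.453 q [ 0.09  0.47  0.42  1.85 -0.25  0.87  1.98]
[array([-0.049, -0.084,  0.003]), array([ 0.008, -0.029, -0.033])]
```

View pics/w16b.png

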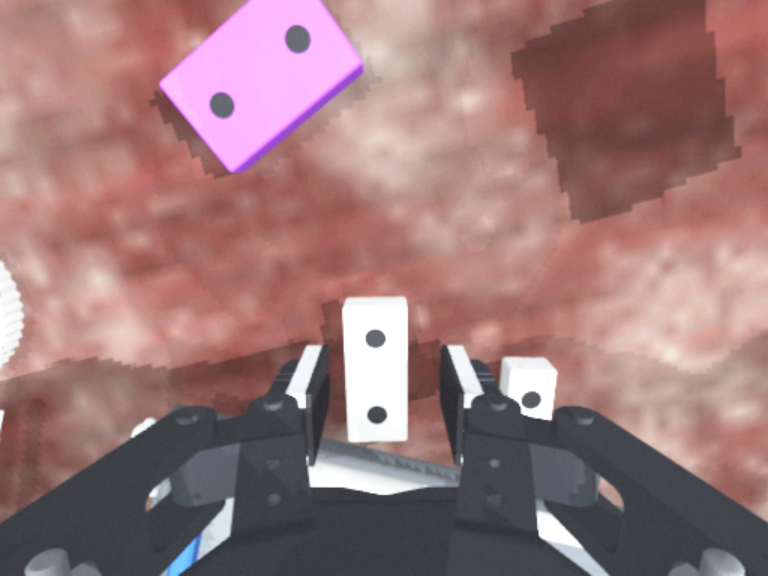

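servo_tool:
  motion:
    - [[-0.05, -0.08, 0.03, 0, 0, 0], [0, 0, 0, 0, 0, 0], [0, 0, 0, 0, 0, 0]]

```text
clock: 18.95
position: [0.491, -0.2835, 0.179]
ee_rot: [0.78, 0.625, 0.002, 0.001]
ft_force: [0.1, 0.4, -0.1]
grip_width: 0.451
```

servo_tool:
  motion:
    - [[0, 0, 0, 0, 0, 0], [0, 0, 0, 0, 0, 0], [0, 0, 0, 0, 0, 0], [0, 0, 0, 0, 0, 0], [0, 0, 0, 0, 0, 0]]
  jaw: 255

```text
clock: 19.45
position: [0.4913, -0.2838, 0.1806]
ee_rot: [0.781, 0.625, 0.003, 0.002]
ft_force: [-1.1, 0.2, -1.7]
grip_width: 0.214
```

servo_tool:
  motion:
    - [[0, -0.2, -0.1, 0, 0, 0], [0, -0.3, -0.1, 0, 0, 0], [0, -0.1, -0.3, 0, 0, 0], [0, 0, -0.6, 0, 0, 0], [0, 0, -0.4, 0, 0, 0], [0, 0, 0, 0, 0, 0]]

```text
clock: 20.05
position: [0.4562, -0.2765, 0.2575]
ee_rot: [0.781, 0.625, 0.002, 0.0]
ft_force: [0.4, 0.6, -1.4]
grip_width: 0.215
```

Run:
```python
from h import *
s=st();print(s["grip_width"]*85,rel(rk(-0.004,.0485,.262),down(RX[2]+np.pi/2)))
grab("wrist","w17"); cv2.imwrite("pics/w17b.png",cv2.resize(cv2.imread("pics/w17.png"),None,fx=1.5,fy=1.5))
```

```text
t 20.05 pos [ 0.456 -0.277  0.258] toolx [0.22  0.976 0.002] toolz [ 0.003  0.002 -1.   ] F [ 0.4  0.6 -1.4] grip 0.215 q [ 0.05  0.28  0.48  1.89 -0.16  1.    1.94]
18.29407726027586 [array([ 1.26 ,  2.913, -0.079]), array([ 0.025, -0.03 ,  3.006])]
```

View pics/w17b.png

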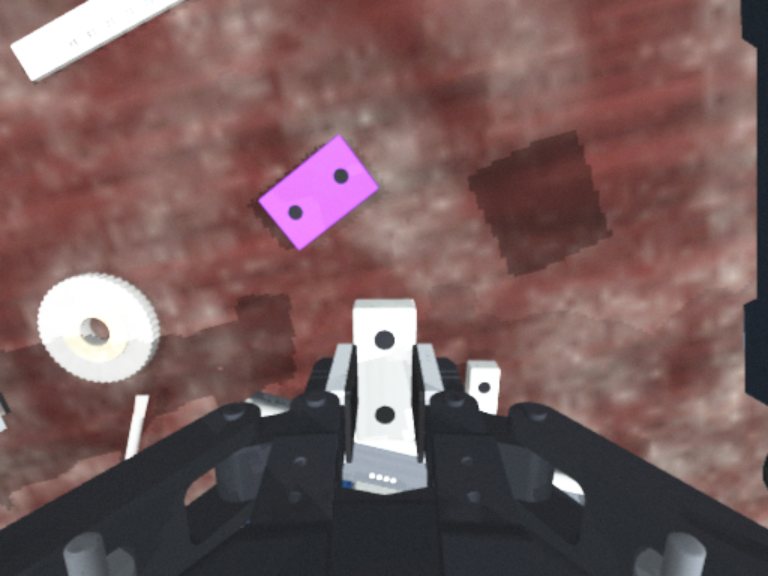

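servo_tool:
  motion:
    - [[0.2, 0.5, 0, 0, 0, 0.6], [0.2, 0.7, 0, 0, 0, 0.8], [0.2, 0.7, 0, 0, 0, 0.8], [0.3, 0.6, 0, 0, 0, 0.8], [0.3, 0.3, 0, 0, 0, 0], [0, 0, 0, 0, 0, 0]]

```text
clock: 20.7
position: [0.6104, -0.2657, 0.2483]
ee_rot: [0.859, 0.512, -0.001, -0.004]
ft_force: [0.3, -0.1, -1.0]
grip_width: 0.213
```

Run:
```python
from h import *
s=st();print(rel(rk(-0.0015,.0485,.215),down(RX[2]+np.pi/2)))
```

```text
t 20.7 pos [ 0.61  -0.266  0.248] toolx [0.476 0.879 0.003] toolz [-0.006  0.007 -1.   ] F [ 0.3 -0.1 -1. ] grip 0.213 q [ 0.    0.58  0.47  1.53 -0.28  1.11  1.61]
[array([ 0.342, -0.091,  0.667]), array([-0.099, -0.035, -0.142])]
```

servo_tool:
  motion:
    - [[0.2, -0.05, 0.1, -0.1, -0.03, -0.14], [0.14, -0.04, 0.3, 0, 0, 0], [0, 0, 0.27, 0, 0, 0], [0, 0, 0, 0, 0, 0], [0, 0, 0, 0, 0, 0]]

```text
clock: 21.2
position: [0.6108, -0.2472, 0.2078]
ee_rot: [0.856, 0.517, -0.002, -0.002]
ft_force: [0.9, 0.2, -0.4]
grip_width: 0.214
```

Run:
```python
from h import *
s=st();print(rel(rk(-0.0015,.0485,.207),down(RX[2]+np.pi/2)))
grab("wrist","w18"); crop("w18",120,100,400,300,2.8,"w18r")
```

```text
t 21.2 pos [ 0.611 -0.247  0.208] toolx [ 0.466  0.885 -0.001] toolz [-0.006  0.002 -1.   ] F [ 0.9  0.2 -0.4] grip 0.214 q [-0.02  0.61  0.45  1.58 -0.29  1.03  1.61]
[array([0.014, 0.073, 0.016]), array([-0.068,  0.016, -0.001])]
```

View pics/w18r.png

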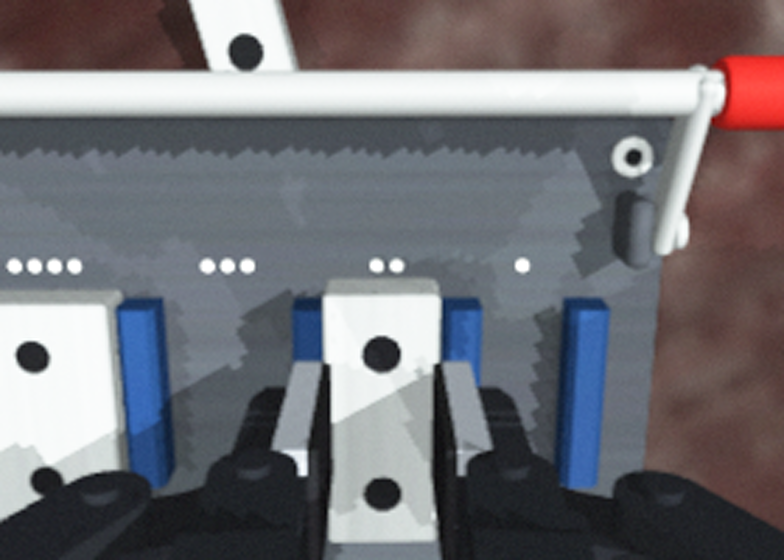

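Run:
```python
from h import *
np.set_printoptions(suppress=True,precision=4)
C=CC(120,100,2.8)
x,e=dotfit("w18",C,[(44.5,266.5,4),(227.5,266,3),(386.5,266,2),(522.5,266,1)],[]);print(x,e)
h=intool("w18",C,[(381.5,354),(382.5,494)],.208-.168);print(h)
h=intool("w18",C,[(323,297),(440,297)],.208-.168);print(h)
RX[:]=x;print(rel(rk(0,.0485,.207),down(RX[2]+np.pi/2)))
```

```text
[ 0.5929 -0.2921 -0.4842] 0.3387285859496387
[array([ -0.18  , -12.6417, 167.8216]), array([ -0.0189,  15.3031, 167.6463])]
[array([-10.4108, -23.2879, 167.9044]), array([ 10.0695, -23.2753, 167.8719])]
[array([0.0116, 0.1031, 0.0141]), array([-0.0718,  0.0181, -0.0029])]
```

servo_tool:
  motion:
    - [[0.015, 0.07, 0, -0.07, 0.02, 0], [0, 0, 0.02, 0, 0, 0], [0, 0, 0, 0, 0, 0], [0, 0, 0, 0, 0, 0]]

```text
clock: 21.65
position: [0.6145, -0.2498, 0.2084]
ee_rot: [0.856, 0.516, 0.001, 0.001]
ft_force: [-1.1, 0.4, -1.4]
grip_width: 0.213
```

Run:
```python
from h import *
s=st();print(rel(rk(-0.0014,.0486,.207),down(RX[2]+np.pi/2)))
grab("wrist","w19"); crop("w19",120,100,400,300,2.8,"w19r")
```

```text
t 21.65 pos [ 0.615 -0.25   0.208] toolx [0.467 0.884 0.001] toolz [ 0.003 -0.001 -1.   ] F [-1.1  0.4 -1.4] grip 0.213 q [-0.01  0.61  0.45  1.57 -0.3   1.03  1.61]
[array([ 0.027, -0.014,  0.027]), array([ 0.037, -0.006, -0.021])]
```

View pics/w19r.png

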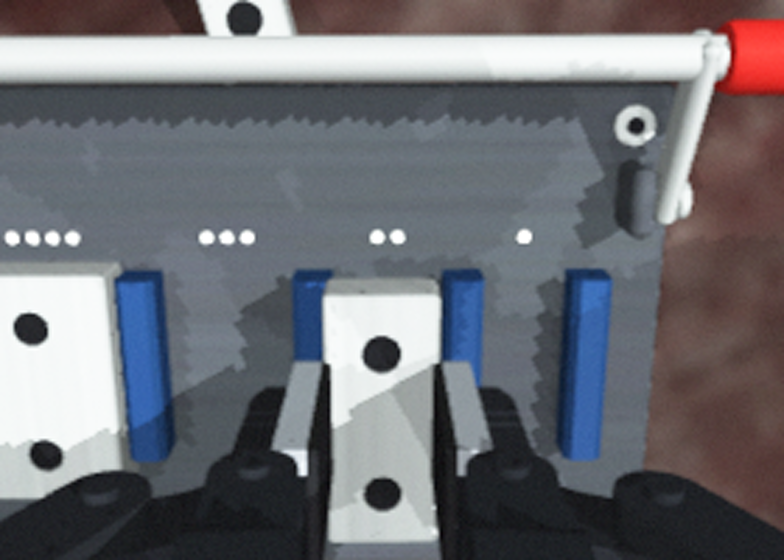

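servo_tool:
  motion:
    - [[0.035, -0.01, 0.02, 0.03, 0, -0.02], [0, 0, 0, 0, 0, 0], [0, 0, 0, 0, 0, 0]]

```text
clock: 22.0
position: [0.6149, -0.2478, 0.2076]
ee_rot: [0.856, 0.517, 0.0, 0.0]
ft_force: [1.6, -0.4, -1.0]
grip_width: 0.213
```

Run:
```python
from h import *
s=st();print(rel(rk(-0.0014,.0486,.207),down(RX[2]+np.pi/2)))
grab("wrist","w20"); crop("w20",120,100,400,300,2.8,"w20r")
```

```text
t 22.0 pos [ 0.615 -0.248  0.208] toolx [0.465 0.885 0.001] toolz [ 0.001  0.    -1.   ] F [ 1.6 -0.4 -1. ] grip 0.213 q [-0.01  0.61  0.45  1.57 -0.3   1.03  1.61]
[array([-0.012, -0.004,  0.011]), array([ 0.008, -0.007,  0.002])]
```

View pics/w20r.png

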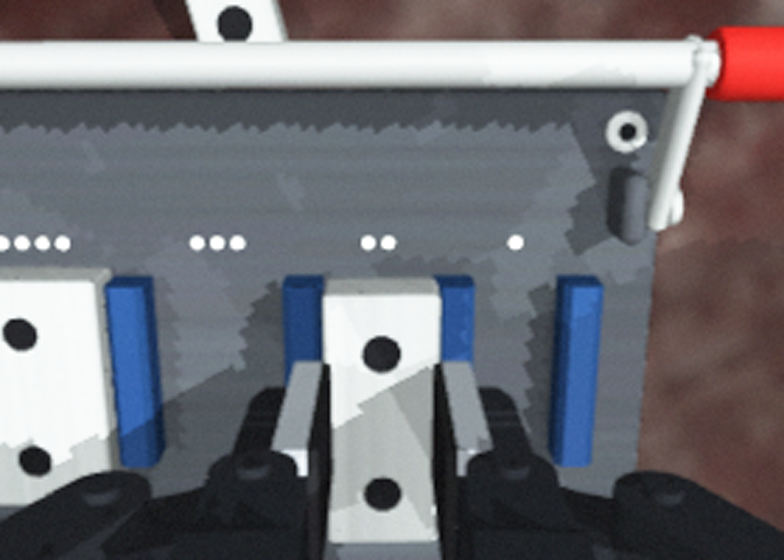

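servo_tool:
  motion:
    - [[-0.015, 0, 0.02, 0, 0, 0], [0, 0, 0, 0, 0, 0], [0, 0, 0, 0, 0, 0]]

```text
clock: 22.35
position: [0.6145, -0.2485, 0.2064]
ee_rot: [0.856, 0.517, 0.0, 0.0]
ft_force: [0.4, 0.4, -0.9]
grip_width: 0.215
```

Run:
```python
from h import *
for i in range(3):
  s=st();print(rel(rk(-0.0014,.0486,.207),down(RX[2]+np.pi/2)));cams.camera("top")
grab("wrist","w21"); crop("w21",120,100,400,300,2.8,"w21r")
```

```text
t 22.35 pos [ 0.615 -0.248  0.206] toolx [0.465 0.885 0.001] toolz [ 0.001  0.    -1.   ] F [ 0.4  0.4 -0.9] grip 0.215 q [-0.01  0.62  0.45  1.57 -0.3   1.02  1.61]
[array([ 0.004, -0.002, -0.013]), array([ 0.006, -0.008,  0.002])]
t 22.4 pos [ 0.615 -0.248  0.206] toolx [0.465 0.885 0.001] toolz [ 0.001  0.    -1.   ] F [-0.8 -0.3 -1.1] grip 0.213 q [-0.01  0.62  0.45  1.57 -0.3   1.02  1.61]
[array([ 0.004, -0.002, -0.014]), array([ 0.005, -0.007,  0.003])]
t 22.45 pos [ 0.615 -0.248  0.206] toolx [0.465 0.885 0.001] toolz [ 0.001  0.    -1.   ] F [-0.1  0.2 -0.3] grip 0.218 q [-0.01  0.62  0.45  1.57 -0.3   1.02  1.61]
[array([ 0.004, -0.002, -0.012]), array([ 0.005, -0.007,  0.003])]
```

View pics/w21r.png

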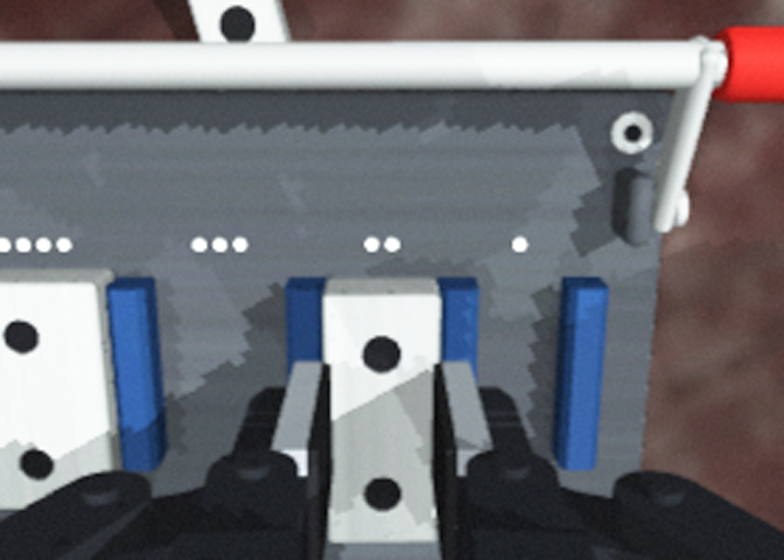

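Slot-2 dots at col 382, part at 381.5: aligned. Descend.

servo_tool:
  motion:
    - [[0, 0, 0.08, 0, 0, 0], [0, 0, 0.08, 0, 0, 0], [0, 0, 0.07, 0, 0, 0], [0, 0, 0.05, 0, 0, 0], [0, 0, 0, 0, 0, 0], [0, 0, 0, 0, 0, 0]]

```text
clock: 23.15
position: [0.6148, -0.2487, 0.1931]
ee_rot: [0.856, 0.517, 0.001, 0.0]
ft_force: [-0.8, 0.1, 0.1]
grip_width: 0.213
```

Run:
```python
from h import *
s=st();print(rel(rk(-0.0014,.0486,.193),down(RX[2]+np.pi/2)))
grab("wrist","w22"); crop("w22",120,100,400,300,2.8,"w22r")
```

```text
t 23.15 pos [ 0.615 -0.249  0.193] toolx [0.465 0.885 0.002] toolz [ 0.002  0.001 -1.   ] F [-0.8  0.1  0.1] grip 0.213 q [-0.01  0.63  0.44  1.58 -0.31  1.    1.61]
[array([ 0.005, -0.009,  0.002]), array([ 0.012, -0.017,  0.002])]
```

View pics/w22r.png

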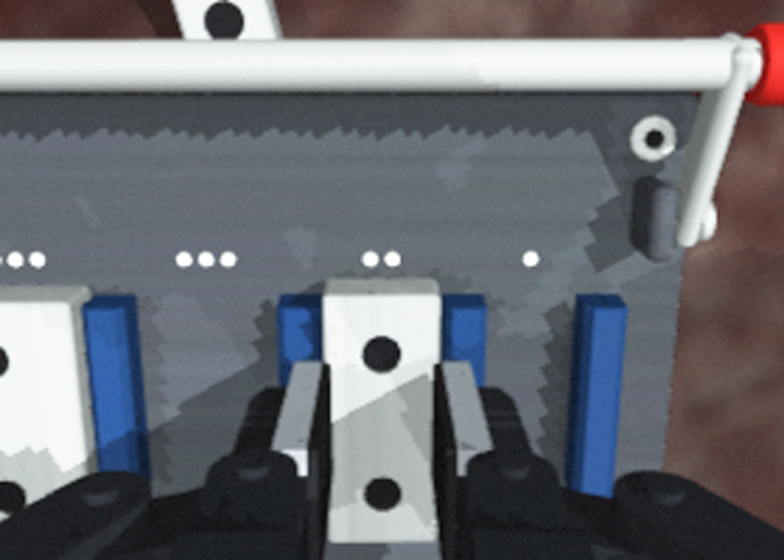

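In. Release and rise.

servo_tool:
  motion:
    - [[0, 0, 0, 0, 0, 0], [0, 0, 0, 0, 0, 0], [0, 0, 0, 0, 0, 0], [0, 0, -0.3, 0, 0, 0], [0, 0, -0.7, 0, 0, 0], [0, 0, -0.4, 0, 0, 0], [0, 0, 0, 0, 0, 0]]
  jaw: 150

```text
clock: 23.9
position: [0.6145, -0.2489, 0.2672]
ee_rot: [0.856, 0.517, 0.0, -0.0]
ft_force: [0.6, 0.1, 0.4]
grip_width: 0.412
```

Run:
```python
from h import *
s=st()
grab("wrist","w23"); cv2.imwrite("pics/w23b.png",cv2.resize(cv2.imread("pics/w23.png"),None,fx=1.5,fy=1.5))
```

```text
t 23.9 pos [ 0.615 -0.249  0.267] toolx [0.466 0.885 0.001] toolz [ 0.001  0.    -1.   ] F [0.6 0.1 0.4] grip 0.412 q [-0.03  0.55  0.47  1.53 -0.27  1.13  1.59]
```

View pics/w23b.png

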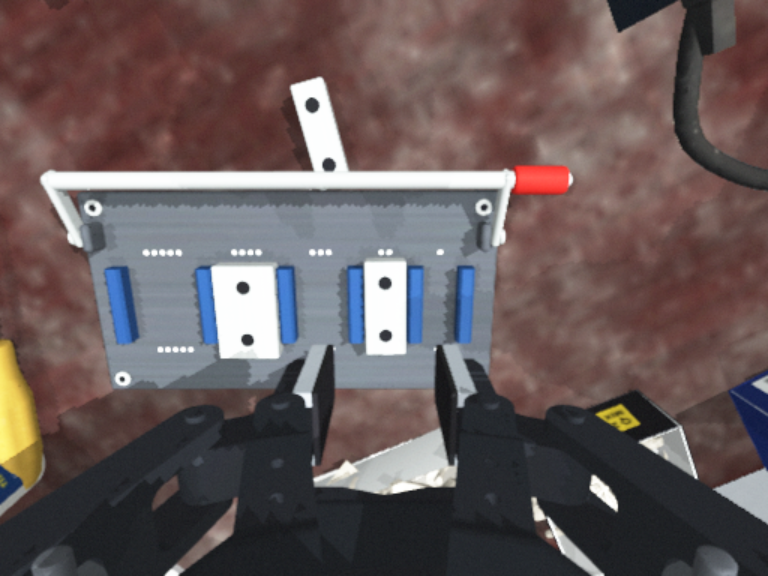

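Run:
```python
from h import *
np.set_printoptions(suppress=True,precision=4)
C=CC(0,0,1.5)
x,e=dotfit("w23",C,[(162.5,252.5,5),(246.5,252.5,4),(320.5,252.5,3),(385.5,252.5,2),(440,252.5,1)],[(176.5,349.5,5)]);print(x,e)
for z,L in((.022,[("wide",(243,287.5),(247.5,340)),("mid",(385.5,283),(385.5,336))]),(.012,[("nar",(312,105),(329,164.5))])):
  for n,a,b in L:
    a=p2w("w23",*C(*a),z);b=p2w("w23",*C(*b),z);l=b-a;print(n,(a+b)/2,tor((a+b)/2),np.linalg.norm(l),np.degrees(np.arctan2(l[1],l[0])))
```

```text
[ 0.5932 -0.292  -0.4842] 0.30399459231632875
wide [ 0.5849 -0.3137  0.022 ] [ 0.0029 -0.0231] 0.028248235434037545 -27.926801355294966
mid [ 0.6164 -0.2492  0.022 ] [0.0007 0.0486] 0.02837819652481132 -27.76645791114173
nar [ 0.5266 -0.2372  0.012 ] [-0.0843  0.0175] 0.027973316822776127 -13.018543373477106
```

Run:
```python
from h import *
print(rel([.5217,-.236,.25],down(np.radians(76.8))))
```

```text
[array([-0.638, -1.758,  0.32 ]), array([-0.005, -0.008, -2.909])]
```

servo_tool:
  motion:
    - [[-0.2, -0.5, 0, 0, 0, -0.8], [-0.2, -0.5, 0, 0, 0, -0.8], [-0.1, -0.5, 0.1, 0, 0, -0.8], [0, -0.2, 0.1, 0, 0, -0.5], [0, 0, 0, 0, 0, 0], [0, 0, 0, 0, 0, 0]]

```text
clock: 24.55
position: [0.5218, -0.2374, 0.2524]
ee_rot: [0.781, 0.625, -0.001, -0.002]
ft_force: [0.2, 0.8, 0.5]
grip_width: 0.41
```

Run:
```python
from h import *
st();print(rel([.5217,-.236,.178],down(np.radians(76.8))))
grab("wrist","w24"); cv2.imwrite("pics/w24b.png",cv2.resize(cv2.imread("pics/w24.png"),None,fx=1.5,fy=1.5))
```

```text
t 24.55 pos [ 0.522 -0.237  0.252] toolx [0.22  0.976 0.001] toolz [-0.004  0.002 -1.   ] F [0.2 0.8 0.5] grip 0.41 q [-0.02  0.37  0.44  1.79 -0.19  1.02  1.84]
[array([ 0.026, -0.001,  1.488]), array([-0.049, -0.01 ,  0.099])]
```

View pics/w24b.png

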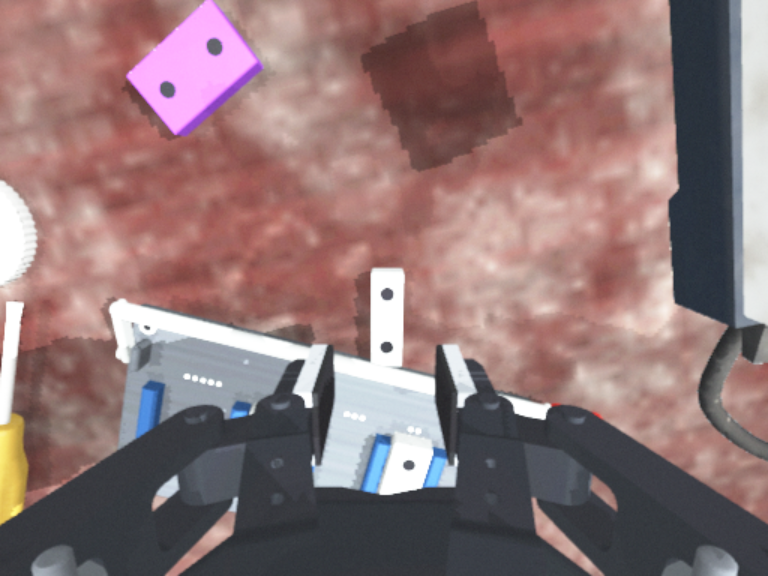

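servo_tool:
  motion:
    - [[0.02, -0.06, 0.4, -0.05, 0, 0.1], [0, 0, 0.5, 0, 0, 0], [0, 0, 0.2, 0, 0, 0], [0, 0, 0, 0, 0, 0]]
  jaw: 172

```text
clock: 25.0
position: [0.5224, -0.2359, 0.1966]
ee_rot: [0.784, 0.62, 0.001, 0.001]
ft_force: [0.7, -0.1, -0.3]
grip_width: 0.322
```

Run:
```python
from h import *
st();print(rel([.5188,-.2354,.177],down(np.radians(76.8))))
grab("wrist","w25"); cv2.imwrite("pics/w25b.png",cv2.resize(cv2.imread("pics/w25.png"),None,fx=1.5,fy=1.5))
```

```text
t 25.0 pos [ 0.522 -0.236  0.197] toolx [ 0.231  0.973 -0.   ] toolz [ 0.003 -0.001 -1.   ] F [ 0.7 -0.1 -0.3] grip 0.322 q [-0.    0.45  0.42  1.83 -0.23  0.91  1.86]
[array([-0.006, -0.073,  0.392]), array([ 0.035,  0.002, -0.029])]
```

View pics/w25b.png

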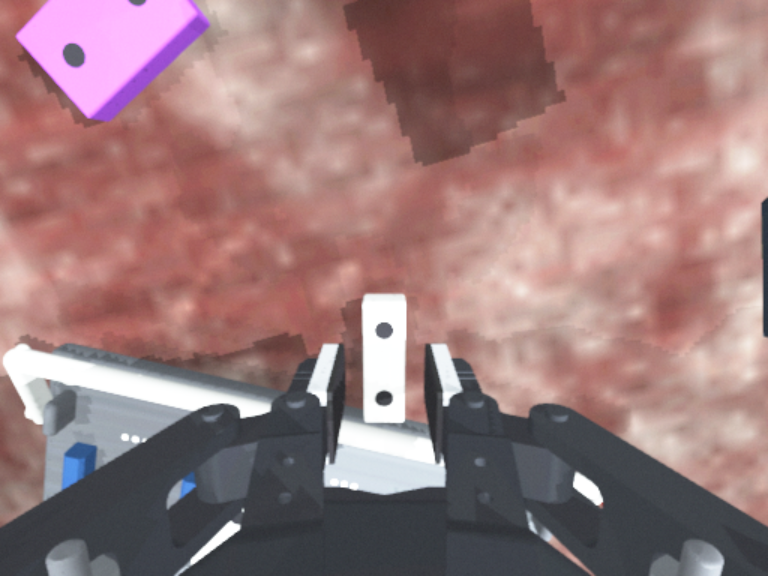

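servo_tool:
  motion:
    - [[0, -0.1, 0, 0, 0, 0], [0, 0, 0.2, 0, 0, 0], [0, 0, 0.22, 0, 0, 0], [0, 0, 0, 0, 0, 0]]

```text
clock: 25.45
position: [0.5187, -0.2352, 0.1773]
ee_rot: [0.785, 0.62, 0.002, 0.003]
ft_force: [0.1, 0.4, -0.0]
grip_width: 0.326
```

Run:
```python
from h import *
st();print(rel([.5188,-.2354,.177],down(np.radians(76.8))))
grab("wrist","w26"); cv2.imwrite("pics/w26b.png",cv2.resize(cv2.imread("pics/w26.png"),None,fx=1.5,fy=1.5))
```

```text
t 25.45 pos [ 0.519 -0.235  0.177] toolx [ 0.231  0.973 -0.   ] toolz [ 0.008 -0.002 -1.   ] F [ 0.1  0.4 -0. ] grip 0.326 q [ 0.    0.47  0.41  1.85 -0.24  0.86  1.87]
[array([-0.002,  0.003,  0.005]), array([ 0.09 ,  0.004, -0.031])]
```

View pics/w26b.png

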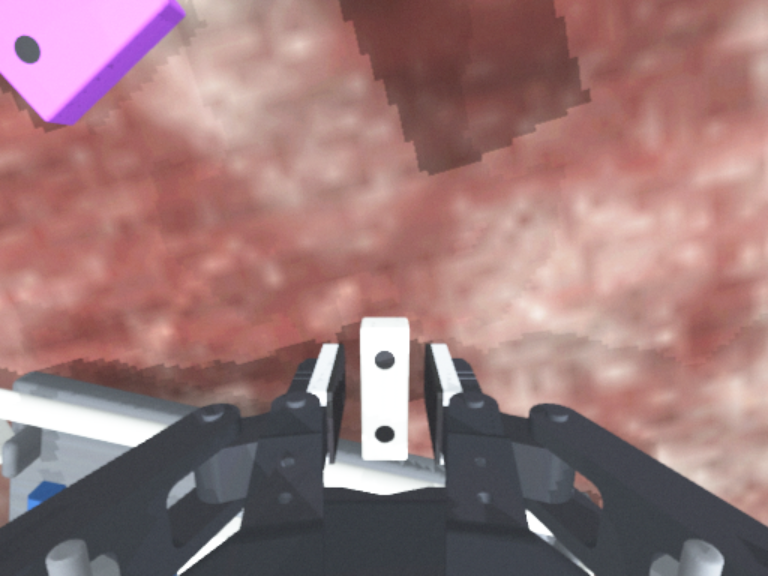

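servo_tool:
  motion:
    - [[0, 0, 0, 0.05, 0, 0], [0, 0, 0, 0, 0, 0], [0, 0, 0, 0, 0, 0], [0, 0, 0, 0, 0, 0], [0, 0, 0, 0, 0, 0]]
  jaw: 255

```text
clock: 26.0
position: [0.5191, -0.2355, 0.1785]
ee_rot: [0.785, 0.62, 0.001, 0.002]
ft_force: [-0.1, 0.4, -2.0]
grip_width: 0.156
```

servo_tool:
  motion:
    - [[0, -0.2, -0.06, 0, 0, 0], [0, -0.3, -0.06, 0, 0, 0], [0, -0.2, -0.3, 0, 0, 0], [0, 0, -0.6, 0, 0, 0], [0, 0, -0.4, 0, 0, 0], [0, 0, 0, 0, 0, 0]]

```text
clock: 26.6
position: [0.4796, -0.2267, 0.2513]
ee_rot: [0.785, 0.62, 0.0, 0.0]
ft_force: [-0.3, -0.1, -0.5]
grip_width: 0.16
```

Run:
```python
from h import *
s=st();print(s["grip_width"]*85,rel(rk(-0.008,.077,.255),down(RX[2]+np.pi/2)))
grab("wrist","w27"); cv2.imwrite("pics/w27b.png",cv2.resize(cv2.imread("pics/w27.png"),None,fx=1.5,fy=1.5))
```

```text
t 26.6 pos [ 0.48  -0.227  0.251] toolx [ 0.232  0.973 -0.   ] toolz [ 0.001 -0.    -1.   ] F [-0.3 -0.1 -0.5] grip 0.16 q [-0.05  0.28  0.46  1.91 -0.15  0.98  1.82]
13.642120585711671 [array([ 0.79 ,  2.736, -0.071]), array([ 0.014, -0.001,  2.862])]
```

View pics/w27b.png

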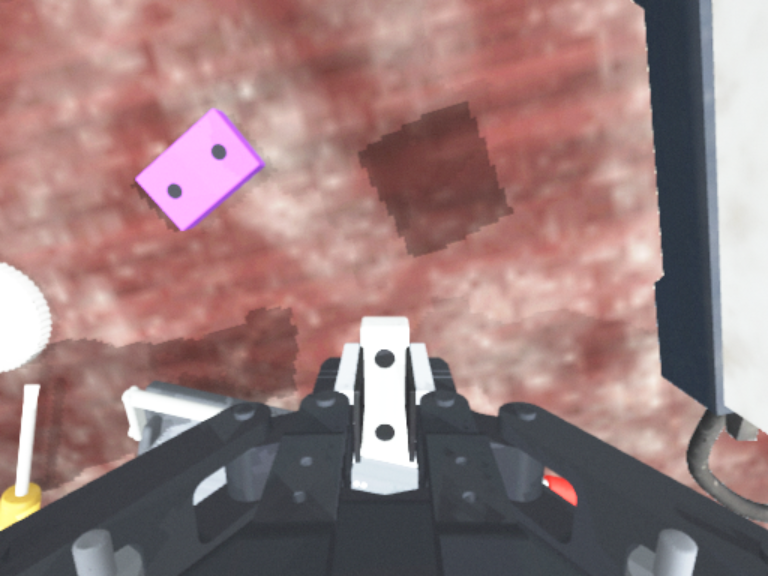

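servo_tool:
  motion:
    - [[0.1, 0.5, 0, 0, 0, 0.6], [0.1, 0.6, 0, 0, 0, 0.8], [0.2, 0.6, 0, 0, 0, 0.8], [0.2, 0.6, 0, 0, 0, 0.7], [0.3, 0.3, 0, 0, 0, 0], [0, 0, 0, 0, 0, 0]]

```text
clock: 27.25
position: [0.6195, -0.229, 0.2425]
ee_rot: [0.86, 0.511, -0.002, -0.003]
ft_force: [0.0, 0.9, -1.2]
grip_width: 0.16
```

Run:
```python
from h import *
s=st();print(rel(rk(-0.007,.077,.212),down(RX[2]+np.pi/2)))
```

```text
t 27.25 pos [ 0.62  -0.229  0.242] toolx [ 0.479  0.878 -0.   ] toolz [-0.007  0.004 -1.   ] F [ 0.   0.9 -1.2] grip 0.16 q [-0.05  0.57  0.46  1.55 -0.28  1.09  1.55]
[array([ 0.18 , -0.018,  0.61 ]), array([-0.093,  0.001, -0.171])]
```

servo_tool:
  motion:
    - [[0.18, -0.02, 0.1, -0.09, 0, -0.17], [0, 0, 0.25, 0, 0, 0], [0, 0, 0.22, 0, 0, 0], [0, 0, 0, 0, 0, 0], [0, 0, 0, 0, 0, 0]]

```text
clock: 27.75
position: [0.6193, -0.2204, 0.2077]
ee_rot: [0.856, 0.517, -0.002, -0.002]
ft_force: [0.9, 0.0, -1.2]
grip_width: 0.158
```

Run:
```python
from h import *
s=st();print(rel(rk(-0.007,.077,.208),down(RX[2]+np.pi/2)))
grab("wrist","w28"); crop("w28",120,100,400,300,2.8,"w28r")
```

```text
t 27.75 pos [ 0.619 -0.22   0.208] toolx [ 0.465  0.885 -0.002] toolz [-0.006  0.001 -1.   ] F [ 0.9  0.  -1.2] grip 0.158 q [-0.06  0.6   0.45  1.58 -0.29  1.03  1.56]
[array([ 0.03 ,  0.061, -0.006]), array([-0.065,  0.025, -0.001])]
```

View pics/w28r.png

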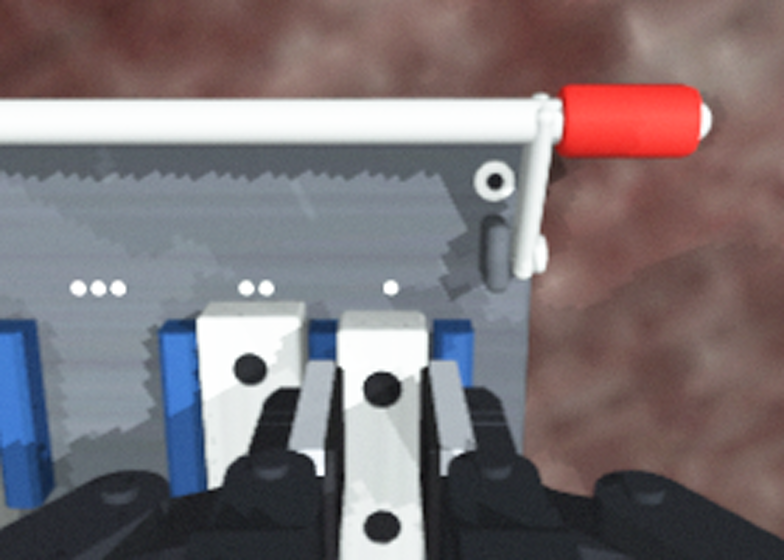

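Run:
```python
from h import *
np.set_printoptions(suppress=True,precision=4)
C=CC(120,100,2.8)
x,e=dotfit("w28",C,[(98,288.5,3),(256,288.5,2),(391,288,1)],[]);print(x,e)
print(intool("w28",C,[(382,389),(382.5,527)],.208-.168))
print(intool("w28",C,[(337,330),(429,330)],.208-.168))
RX[:]=x;print(rel(rk(-.007,.077,.207),down(RX[2]+np.pi/2)))
```

```text
[ 0.5929 -0.2922 -0.4832] 0.26665882262591367
[array([ -0.2765,  -5.9484, 167.7545]), array([ -0.2113,  22.2473, 167.5871])]
[array([ -8.2262, -17.2168, 167.8387]), array([  8.049 , -17.2071, 167.8031])]
[array([0.0221, 0.0609, 0.0139]), array([-0.068 ,  0.025 , -0.0097])]
```

servo_tool:
  motion:
    - [[0.03, 0.045, 0, -0.07, 0.02, 0], [0, 0, 0.02, 0, 0, 0], [0, 0, 0, 0, 0, 0]]

```text
clock: 28.1
position: [0.6223, -0.2207, 0.2079]
ee_rot: [0.856, 0.517, 0.001, 0.001]
ft_force: [-0.3, -0.6, -0.5]
grip_width: 0.157
```

Run:
```python
from h import *
s=st();print(rel(rk(-0.008,.0771,.207),down(RX[2]+np.pi/2)))
grab("wrist","w29"); crop("w29",120,100,400,300,2.8,"w29r")
```

```text
t 28.1 pos [ 0.622 -0.221  0.208] toolx [0.466 0.885 0.   ] toolz [ 0.002 -0.001 -1.   ] F [-0.3 -0.6 -0.5] grip 0.157 q [-0.06  0.61  0.45  1.58 -0.29  1.02  1.56]
[array([ 0.009, -0.014,  0.017]), array([ 0.03 , -0.002, -0.009])]
```

View pics/w29r.png

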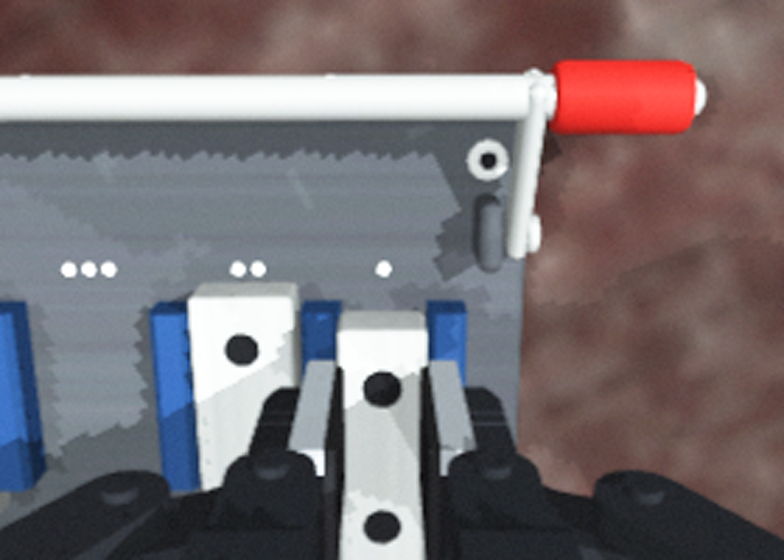

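servo_tool:
  motion:
    - [[0.012, 0, 0.05, 0.03, 0, 0], [0, 0, 0.06, 0, 0, 0], [0, 0, 0.06, 0, 0, 0], [0, 0, 0.05, 0, 0, 0], [0, 0, 0, 0, 0, 0]]

```text
clock: 28.65
position: [0.6227, -0.22, 0.1961]
ee_rot: [0.856, 0.517, 0.0, -0.0]
ft_force: [-0.7, 0.8, -0.6]
grip_width: 0.157
```

Run:
```python
from h import *
s=st();print(rel(rk(-0.008,.0771,.193),down(RX[2]+np.pi/2)))
grab("wrist","w30"); crop("w30",120,100,400,300,2.8,"w30r")
```

```text
t 28.65 pos [ 0.623 -0.22   0.196] toolx [0.466 0.885 0.   ] toolz [ 0.  0. -1.] F [-0.7  0.8 -0.6] grip 0.157 q [-0.05  0.62  0.44  1.58 -0.3   1.01  1.56]
[array([-0.006, -0.016,  0.063]), array([ 0.002, -0.004, -0.007])]
```

View pics/w30r.png

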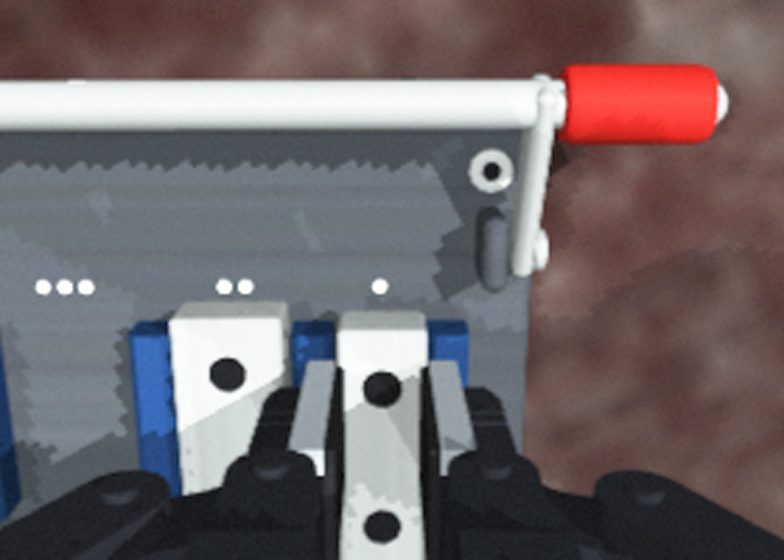

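servo_tool:
  motion:
    - [[-0.01, 0, 0.06, 0, 0, 0], [0, 0, 0.06, 0, 0, 0], [0, 0, 0, 0, 0, 0]]

```text
clock: 29.0
position: [0.6229, -0.221, 0.1937]
ee_rot: [0.856, 0.517, 0.001, 0.0]
ft_force: [0.8, -0.7, -1.1]
grip_width: 0.16
```

servo_tool:
  motion:
    - [[0, 0, 0.06, 0, 0, 0], [0, 0, 0, 0, 0, 0]]

```text
clock: 29.2
position: [0.6232, -0.2215, 0.1936]
ee_rot: [0.856, 0.517, 0.002, 0.0]
ft_force: [0.7, -0.4, -1.1]
grip_width: 0.154
```

Bottomed out as with the others. Open only a little, then rise.

servo_tool:
  motion:
    - [[0, 0, 0, 0, 0, 0], [0, 0, 0, 0, 0, 0], [0, 0, 0, 0, 0, 0], [0, 0, -0.3, 0, 0, 0], [0, 0, -0.7, 0, 0, 0], [0, 0, -0.4, 0, 0, 0], [0, 0, 0, 0, 0, 0]]
  jaw: 192

```text
clock: 29.9
position: [0.6227, -0.2217, 0.2666]
ee_rot: [0.856, 0.516, 0.001, 0.0]
ft_force: [-1.1, -0.0, 0.1]
grip_width: 0.245
```

Run:
```python
from h import *
s=st()
grab("wrist","w31"); cv2.imwrite("pics/w31b.png",cv2.resize(cv2.imread("pics/w31.png"),None,fx=1.5,fy=1.5))
```

```text
t 29.9 pos [ 0.623 -0.222  0.267] toolx [0.467 0.884 0.002] toolz [ 0.002  0.001 -1.   ] F [-1.1 -0.   0.1] grip 0.245 q [-0.07  0.54  0.47  1.54 -0.26  1.12  1.54]
```

View pics/w31b.png

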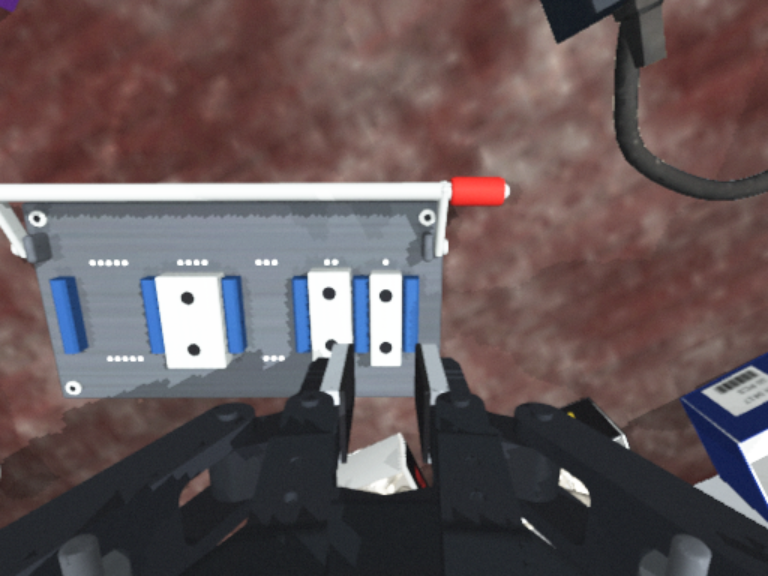

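Run:
```python
from h import *
np.set_printoptions(suppress=True,precision=4)
crop("w31",20,165,300,260,2.8,"w31r")
C=CC(0,0,1.5)
x,e=dotfit("w31",C,[(108.5,262.5,5),(192.5,262.5,4),(266,262.5,3),(331,262.5,2),(385.5,262,1)],[(125.5,358.5,5),(273.5,358,3)]);print(x,e)
RX[:]=x
for n,a,b in [("wide",(187.5,298),(193.5,350)),("mid",(329,293.5),(331,345.5)),("nar",(385.5,295.5),(385.5,347.5))]:
    a=p2w("w31",*C(*a),.022);b=p2w("w31",*C(*b),.022);l=b-a;print(n,(a+b)/2,tor((a+b)/2),np.linalg.norm(l),np.degrees(np.arctan2(l[1],l[0])))
print(rel(rk(.002,-.0235,.245),down(RX[2]+np.pi/2)))
```

```text
[ 0.593  -0.2922 -0.4852] 0.29003059630936434
wide [ 0.5848 -0.3139  0.022 ] [ 0.0029 -0.023 ] 0.02826208064007942 -28.345744692856027
mid [ 0.6163 -0.2495  0.022 ] [0.0006 0.0486] 0.02812492248312206 -27.675070379156715
nar [ 0.6305 -0.2249  0.022 ] [0.0018 0.077 ] 0.028206623758533205 -27.841383317586654
[array([-1.995 ,  0.1775,  0.4032]), array([ 0.0079, -0.0206, -0.0035])]
```

View pics/w31r.png

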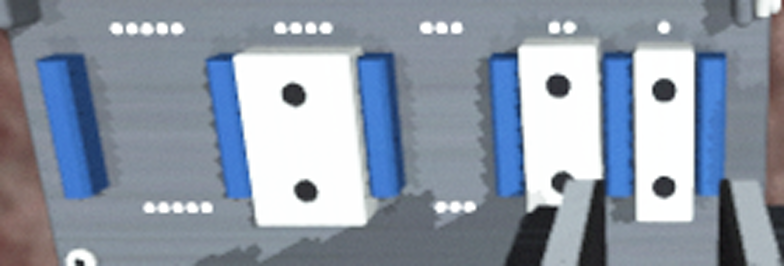

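servo_tool:
  motion:
    - [[-0.6, 0.05, 0, 0, 0, 0], [-0.7, 0.1, 0.1, 0, 0, 0], [-0.6, 0, 0.2, 0, 0, 0], [-0.1, 0, 0.2, 0, 0, 0], [0, 0, 0.2, 0, 0, 0], [0, 0, 0, 0, 0, 0]]
  jaw: 120

```text
clock: 30.55
position: [0.5813, -0.3134, 0.2246]
ee_rot: [0.855, 0.518, 0.0, -0.002]
ft_force: [0.7, 0.1, -0.5]
grip_width: 0.532
```

Run:
```python
from h import *
st();print(rel(rk(.002,-.0233,.194),down(RX[2]+np.pi/2)))
grab("wrist","w32"); cv2.imwrite("pics/w32b.png",cv2.resize(cv2.imread("pics/w32.png"),None,fx=1.5,fy=1.5))
```

```text
t 30.55 pos [ 0.581 -0.313  0.225] toolx [0.464 0.886 0.003] toolz [-0.002  0.004 -1.   ] F [ 0.7  0.1 -0.5] grip 0.532 q [ 0.08  0.59  0.47  1.56 -0.3   1.06  1.72]
[array([0.022, 0.051, 0.613]), array([-0.046, -0.03 ,  0.024])]
```

View pics/w32b.png

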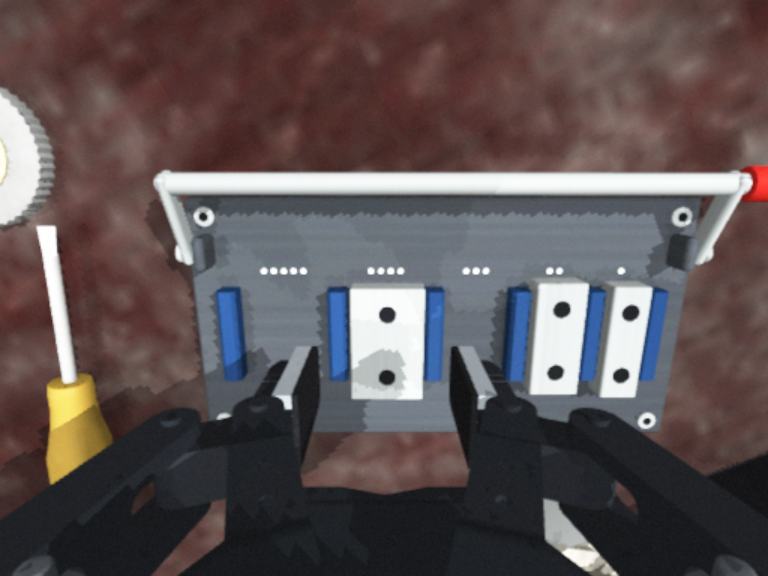

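servo_tool:
  motion:
    - [[0.02, 0.05, 0.25, -0.04, 0, 0], [0, 0, 0.25, 0, 0, 0], [0, 0, 0.08, 0, 0, 0], [0, 0, 0, 0, 0, 0]]
  force: 30

```text
clock: 31.0
position: [0.5869, -0.3097, 0.1939]
ee_rot: [0.854, 0.52, 0.002, -0.001]
ft_force: [0.2, -0.2, -0.7]
grip_width: 0.53
```

servo_tool:
  motion:
    - [[0, 0, 0, 0, 0, 0], [0, 0, 0, 0, 0, 0], [0, 0, 0, 0, 0, 0], [0, 0, 0, 0, 0, 0]]
  jaw: 255

```text
clock: 31.4
position: [0.5873, -0.3113, 0.1967]
ee_rot: [0.854, 0.52, 0.003, 0.001]
ft_force: [0.4, -0.6, 0.1]
grip_width: -0.002
```

Run:
```python
from h import *
s=st();print(tor(s["position"]))
grab("wrist","w33"); crop("w33",120,100,400,300,2.8,"w33r")
```

```text
t 31.4 pos [ 0.587 -0.311  0.197] toolx [0.459 0.888 0.003] toolz [ 0.006  0.    -1.   ] F [ 0.4 -0.6  0.1] grip -0.002 q [ 0.09  0.63  0.46  1.57 -0.32  1.01  1.73]
[ 0.004 -0.02 ]
```

View pics/w33r.png

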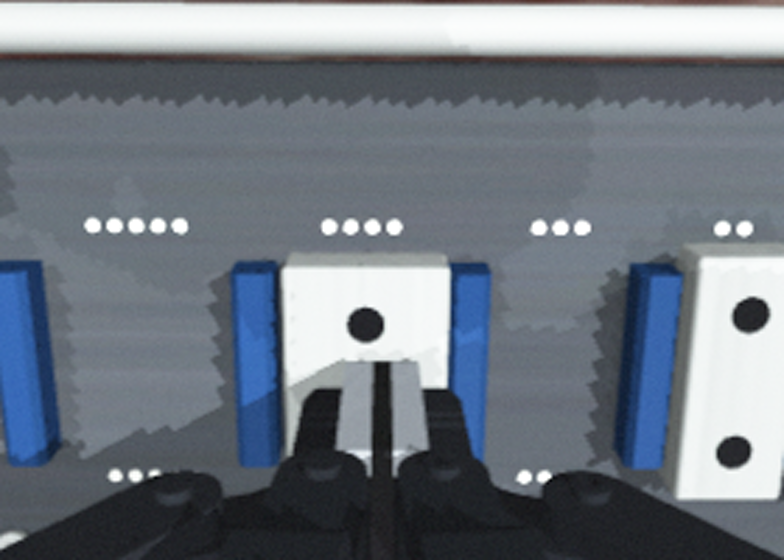

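servo_tool:
  motion:
    - [[0, 0, 0.08, 0, 0, 0], [0, 0, 0.06, 0, 0, 0]]

```text
clock: 31.65
position: [0.5875, -0.3117, 0.1954]
ee_rot: [0.854, 0.52, 0.004, 0.001]
ft_force: [-15.3, 9.6, 36.4]
grip_width: -0.004
```

servo_tool:
  motion:
    - [[0, -0.05, 0.1, 0, 0, 0], [0, -0.05, 0.1, 0, 0, 0]]

```text
clock: 31.85
position: [0.5856, -0.3113, 0.1954]
ee_rot: [0.854, 0.52, 0.008, 0.004]
ft_force: [-9.6, 5.4, 39.0]
grip_width: 0.003
```

Run:
```python
from h import *
s=st();print(tor(s["position"]))
grab("wrist","w34"); crop("w34",120,100,400,300,2.8,"w34r")
```

```text
t 31.85 pos [ 0.586 -0.311  0.195] toolx [0.459 0.888 0.008] toolz [ 0.018  0.    -1.   ] F [-9.6  5.4 39. ] grip 0.003 q [ 0.09  0.63  0.45  1.58 -0.32  0.99  1.74]
[ 0.002 -0.021]
```

View pics/w34r.png

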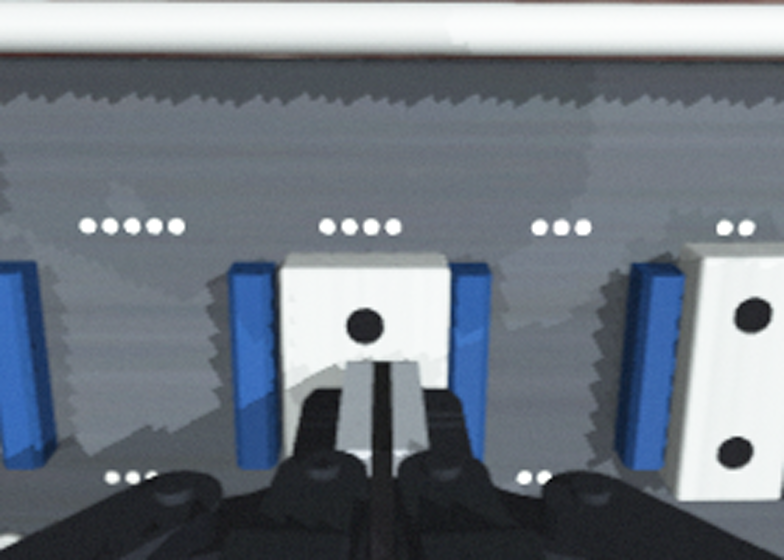

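servo_tool:
  motion:
    - [[0, 0.02, -0.2, 0, -0.1, 0], [0, 0, -0.2, 0, 0, 0], [0, 0, 0, 0, 0, 0], [0, 0, 0, 0, 0, 0], [0, 0, 0, 0, 0, 0], [0, 0, 0, 0, 0, 0]]
  jaw: 125

```text
clock: 32.5
position: [0.5861, -0.3109, 0.216]
ee_rot: [0.854, 0.52, 0.005, 0.006]
ft_force: [-0.6, 0.1, -1.3]
grip_width: 0.511
```

Run:
```python
from h import *
st();print(rel(rk(.004,-.0233,.192),down(RX[2]+np.pi/2)))
```

```text
t 32.5 pos [ 0.586 -0.311  0.216] toolx [0.459 0.888 0.001] toolz [ 0.014 -0.006 -1.   ] F [-0.6  0.1 -1.3] grip 0.511 q [ 0.08  0.6   0.47  1.57 -0.3   1.02  1.72]
[array([-0.065,  0.018,  0.48 ]), array([ 0.181, -0.012,  0.084])]
```

servo_tool:
  motion:
    - [[-0.06, 0.02, 0.2, 0.18, 0, 0.08], [0, 0, 0.2, 0, 0, 0], [0, 0, 0.1, 0, 0, 0], [0, 0, 0, 0, 0, 0]]

```text
clock: 32.9
position: [0.5858, -0.3145, 0.1905]
ee_rot: [0.856, 0.517, 0.0, -0.002]
ft_force: [-5.5, 3.5, 14.4]
grip_width: 0.515
```

servo_tool:
  motion:
    - [[0, 0, 0, 0, 0, 0]]
  jaw: 150

```text
clock: 33.0
position: [0.5861, -0.3154, 0.1917]
ee_rot: [0.856, 0.517, 0.001, -0.001]
ft_force: [-1.1, -1.3, 8.3]
grip_width: 0.41
```

Run:
```python
from h import *
s=st();print(tor(s["position"]))
grab("wrist","w35"); crop("w35",120,100,400,300,2.8,"w35r")
```

```text
t 33.0 pos [ 0.586 -0.315  0.192] toolx [0.466 0.885 0.002] toolz [ 0.     0.002 -1.   ] F [-1.1 -1.3  8.3] grip 0.41 q [ 0.09  0.64  0.46  1.57 -0.32  1.01  1.73]
[ 0.005 -0.024]
```

View pics/w35r.png

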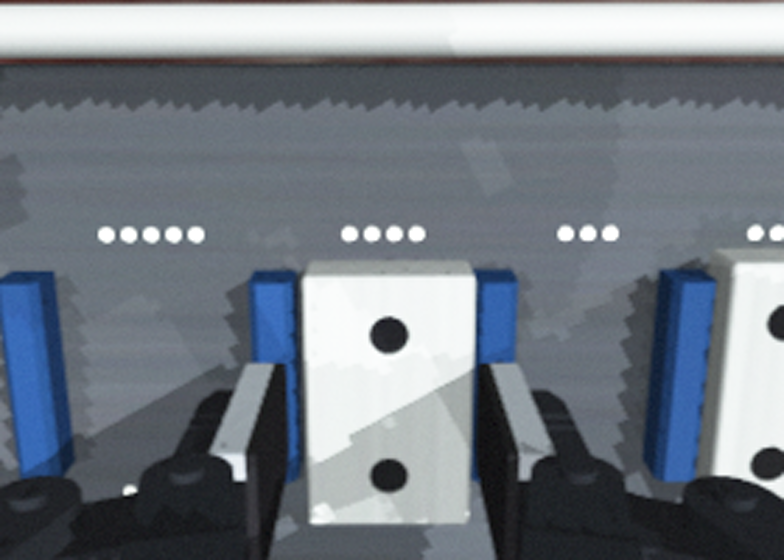

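Tips touch the ribs. Close gently and shift 3 mm towards the front.

servo_tool:
  motion:
    - [[0, 0, 0, 0, 0, 0], [0, 0, 0, 0, 0, 0], [0, 0, 0, 0, 0, 0]]
  jaw: 255

```text
clock: 33.35
position: [0.5863, -0.3161, 0.1923]
ee_rot: [0.856, 0.516, 0.001, -0.0]
ft_force: [-1.8, 2.2, 7.9]
grip_width: 0.346
```

Run:
```python
from h import *
s=st();print(tor(s["position"]))
```

```text
t 33.35 pos [ 0.586 -0.316  0.192] toolx [0.467 0.884 0.002] toolz [ 0.001  0.002 -1.   ] F [-1.8  2.2  7.9] grip 0.346 q [ 0.09  0.64  0.46  1.57 -0.32  1.01  1.73]
[ 0.005 -0.025]
```

servo_tool:
  motion:
    - [[0, -0.06, 0, 0, 0, 0], [0, -0.02, 0, 0, 0, 0], [0, 0, 0, 0, 0, 0]]

```text
clock: 33.65
position: [0.5835, -0.3147, 0.1923]
ee_rot: [0.856, 0.516, 0.002, 0.001]
ft_force: [-0.1, 0.3, 5.8]
grip_width: 0.348
```

Run:
```python
from h import *
s=st();print(tor(s["position"]))
grab("wrist","w36"); crop("w36",120,100,400,300,2.8,"w36r")
```

```text
t 33.65 pos [ 0.584 -0.315  0.192] toolx [0.467 0.884 0.002] toolz [ 0.004  0.    -1.   ] F [-0.1  0.3  5.8] grip 0.348 q [ 0.09  0.63  0.46  1.58 -0.32  1.    1.73]
[ 0.002 -0.025]
```

View pics/w36r.png

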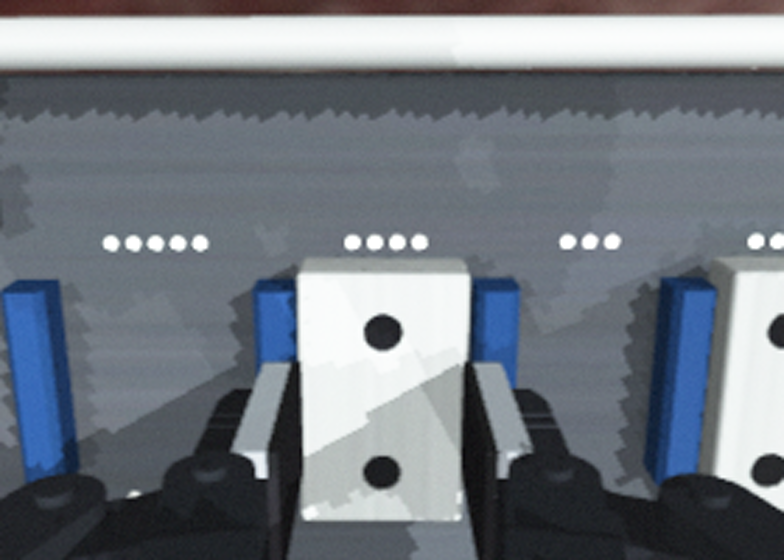

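servo_tool:
  motion:
    - [[0, 0, 0, 0, 0, 0], [0, 0, 0, 0, 0, 0], [0, 0, 0, 0, 0, 0], [0, 0, -0.2, 0, 0, 0], [0, 0, -0.7, 0, 0, 0], [0, 0, -0.8, 0, 0, 0], [0, 0, 0, 0, 0, 0]]
  jaw: 125

```text
clock: 34.4
position: [0.5818, -0.3143, 0.2782]
ee_rot: [0.857, 0.516, -0.001, -0.002]
ft_force: [-0.1, -1.1, 0.2]
grip_width: 0.509
```

Run:
```python
from h import *
st()
grab("wrist","w37"); cv2.imwrite("pics/w37b.png",cv2.resize(cv2.imread("pics/w37.png"),None,fx=1.5,fy=1.5))
```

```text
t 34.4 pos [ 0.582 -0.314  0.278] toolx [0.468 0.884 0.001] toolz [-0.004  0.003 -1.   ] F [-0.1 -1.1  0.2] grip 0.509 q [ 0.07  0.54  0.5   1.52 -0.27  1.15  1.7 ]
```

View pics/w37b.png

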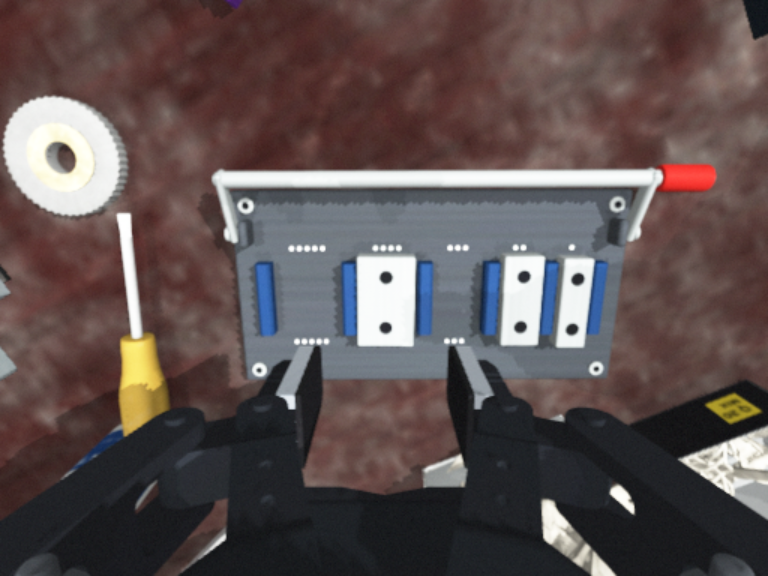

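servo_tool:
  motion:
    - [[0.3, 0, -0.1, 0, 0, 1], [0.3, 0, -0.1, 0, 0, 1], [0.3, 0, 0, 0, 0, 1], [0, 0, 0, 0, 0, 1], [0, 0, 0, 0, 0, 1], [0, 0, 0, 0, 0, 1], [0, 0, 0, 0, 0, 1], [0, 0, 0, 0, 0, 1], [0, 0, 0, 0, 0, 1], [0, 0, 0, 0, 0, 1]]

```text
clock: 35.45
position: [0.6038, -0.2729, 0.2799]
ee_rot: [0.996, 0.089, -0.008, -0.006]
ft_force: [0.1, -0.1, 0.3]
grip_width: 0.511
```

servo_tool:
  motion:
    - [[0, 0, 0, 0, 0, 1], [0, 0, 0, 0, 0, 1], [0, 0, 0, 0, 0, 1], [0, 0, 0, 0, 0, 1], [0, 0, 0, 0, 0, 1], [0, 0, 0, 0, 0, 1], [0, 0, 0, 0, 0, 1], [0, 0, 0, 0, 0, 0]]

```text
clock: 36.25
position: [0.6016, -0.2713, 0.2737]
ee_rot: [0.973, -0.229, -0.015, -0.003]
ft_force: [0.1, -0.8, 0.1]
grip_width: 0.513
```

Run:
```python
from h import *
st();print(rel(rk(-.064,.118,.28),down(RX[2])))
```

```text
t 36.25 pos [ 0.602 -0.271  0.274] toolx [ 0.895 -0.445 -0.032] toolz [-0.029  0.014 -0.999] F [ 0.1 -0.8  0.1] grip 0.513 q [-0.2   0.64  0.8   1.53 -0.47  1.21  0.22]
[array([-1.198, -1.943, -0.089]), array([0.009, 0.363, 0.256])]
```

servo_tool:
  motion:
    - [[-0.4, -0.5, -0.1, 0, 0.2, 0.2], [-0.4, -0.7, -0.1, 0, 0.15, 0.05], [-0.3, -0.6, 0, 0, 0, 0], [-0.1, -0.2, 0.2, 0, 0, 0], [0, 0, 0.3, 0, 0, 0], [0, 0, 0, 0, 0, 0]]
  force: 20

```text
clock: 36.85
position: [0.5918, -0.1531, 0.2553]
ee_rot: [0.972, -0.234, -0.002, 0.001]
ft_force: [-0.1, -1.2, -0.1]
grip_width: 0.509
```

Run:
```python
from h import *
st();print(rel(rk(-.064,.118,.187),down(RX[2])))
grab("wrist","w38"); cv2.imwrite("pics/w38b.png",cv2.resize(cv2.imread("pics/w38.png"),None,fx=1.5,fy=1.5))
```

```text
t 36.85 pos [ 0.592 -0.153  0.255] toolx [ 0.89  -0.456 -0.004] toolz [-0.005 -0.002 -1.   ] F [-0.1 -1.2 -0.1] grip 0.509 q [-0.45  0.55  0.82  1.7  -0.44  1.1   0.04]
[array([0.039, 0.08 , 1.367]), array([0.044, 0.045, 0.125])]
```

View pics/w38b.png

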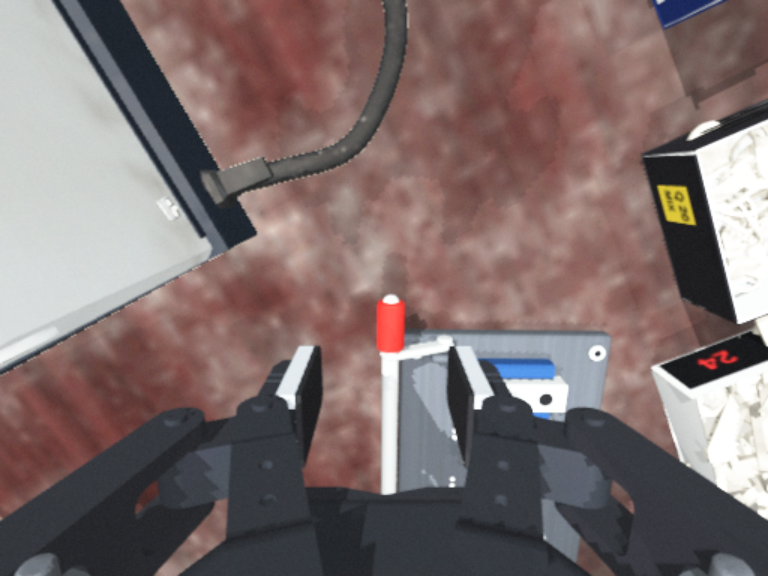

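servo_tool:
  motion:
    - [[0.04, 0.05, 0.3, 0.04, 0.04, 0.12], [0, 0, 0.5, 0, 0, 0], [0, 0, 0.4, 0, 0, 0], [0, 0, 0, 0, 0, 0]]
  jaw: 165

```text
clock: 37.3
position: [0.5917, -0.1643, 0.1932]
ee_rot: [0.97, -0.244, 0.001, 0.002]
ft_force: [-0.4, 0.6, -0.4]
grip_width: 0.349
```

Run:
```python
from h import *
st();print(rel(rk(-.064,.119,.187),down(RX[2])))
grab("wrist","w39"); cv2.imwrite("pics/w39b.png",cv2.resize(cv2.imread("pics/w39.png"),None,fx=1.5,fy=1.5))
```

```text
t 37.3 pos [ 0.592 -0.164  0.193] toolx [ 0.881 -0.473  0.003] toolz [ 0.002 -0.004 -1.   ] F [-0.4  0.6 -0.4] grip 0.349 q [-0.39  0.63  0.77  1.73 -0.51  0.99  0.08]
[array([-0.069, -0.135,  0.123]), array([ 0.029, -0.037, -0.104])]
```

View pics/w39b.png

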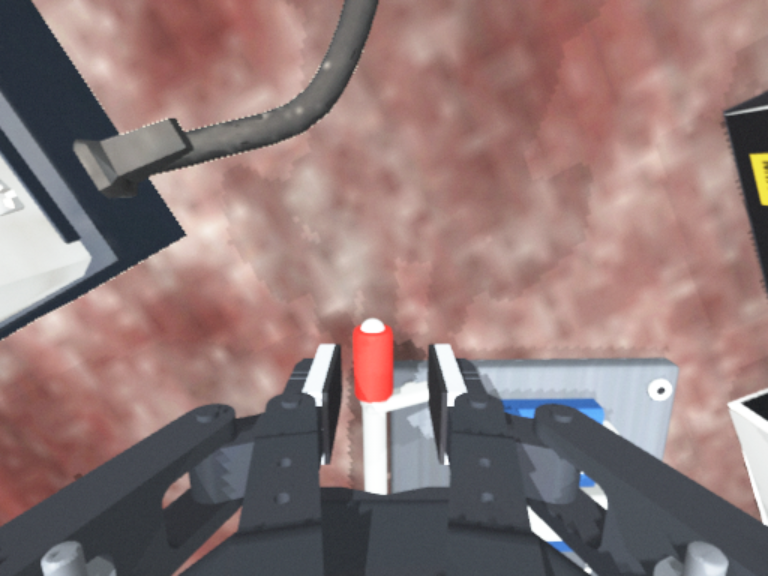

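servo_tool:
  motion:
    - [[-0.07, -0.14, -0.05, 0, 0, -0.1], [0, 0, 0.05, 0, 0, 0], [0, 0, 0.1, 0, 0, 0], [0, 0, 0, 0, 0, 0]]

```text
clock: 37.75
position: [0.5931, -0.1581, 0.1921]
ee_rot: [0.971, -0.24, 0.004, 0.002]
ft_force: [-1.0, -0.2, 0.1]
grip_width: 0.35
```

Run:
```python
from h import *
st();print(rel(rk(-.064,.119,.187),down(RX[2])))
grab("wrist","w40"); cv2.imwrite("pics/w40b.png",cv2.resize(cv2.imread("pics/w40.png"),None,fx=1.5,fy=1.5))
```

```text
t 37.75 pos [ 0.593 -0.158  0.192] toolx [ 0.884 -0.467  0.009] toolz [ 0.007 -0.005 -1.   ] F [-1.  -0.2  0.1] grip 0.35 q [-0.4   0.63  0.77  1.73 -0.51  0.98  0.08]
[array([-0.036, -0.012,  0.102]), array([ 0.016, -0.1  , -0.018])]
```

View pics/w40b.png

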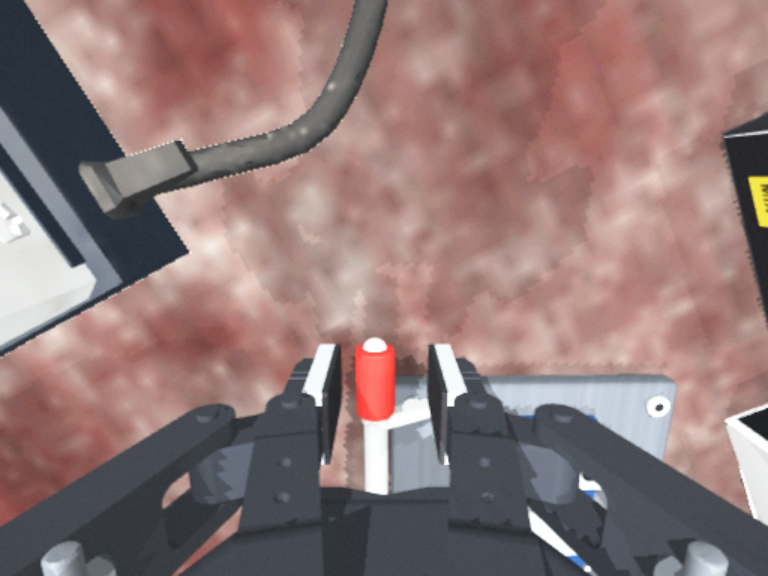

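servo_tool:
  motion:
    - [[-0.04, -0.01, 0.1, 0, -0.1, 0], [0, 0, 0.02, 0, 0, 0], [0, 0, 0, 0, 0, 0]]

```text
clock: 38.1
position: [0.5918, -0.1568, 0.1864]
ee_rot: [0.971, -0.24, 0.0, 0.0]
ft_force: [-0.4, 0.7, -0.7]
grip_width: 0.351
```

servo_tool:
  motion:
    - [[0, 0, 0, 0, 0, 0], [0, 0, 0, 0, 0, 0], [0, 0, 0, 0, 0, 0], [0, 0, 0, 0, 0, 0]]
  jaw: 255

```text
clock: 38.5
position: [0.5919, -0.1569, 0.1864]
ee_rot: [0.971, -0.24, 0.0, 0.001]
ft_force: [1.1, 0.1, -0.9]
grip_width: 0.144
```

Run:
```python
from h import *
s=st();print(tor(s["position"]+.155*R.from_quat(s["ee_rot"]).as_matrix()[:,2]),s["position"][2]-.155)
```

```text
t 38.5 pos [ 0.592 -0.157  0.186] toolx [ 0.884 -0.467  0.001] toolz [ 0.    -0.001 -1.   ] F [ 1.1  0.1 -0.9] grip 0.144 q [-0.4   0.63  0.76  1.74 -0.51  0.98  0.08]
[-0.064  0.119] 0.03143034039460718
```

servo_tool:
  motion:
    - [[0.03, 0, -0.06, 0, 0, 0], [0.07, 0, -0.1, 0, 0, 0], [0.09, 0, -0.08, 0, 0, 0], [0.1, 0, -0.06, 0, 0, 0], [0.12, 0, -0.04, 0, 0, 0], [0.12, 0, -0.02, 0, 0, 0], [0, 0, 0, 0, 0, 0]]

```text
clock: 39.2
position: [0.6094, -0.1662, 0.2039]
ee_rot: [0.971, -0.24, -0.016, -0.004]
ft_force: [4.3, -2.2, -8.0]
grip_width: 0.142
```

Run:
```python
from h import *
s=st();print(tor(s["position"]+.155*R.from_quat(s["ee_rot"]).as_matrix()[:,2]),s["position"][2]-.155)
```

```text
t 39.2 pos [ 0.609 -0.166  0.204] toolx [ 0.884 -0.466 -0.033] toolz [-0.029  0.015 -0.999] F [ 4.3 -2.2 -8. ] grip 0.142 q [-0.36  0.66  0.76  1.66 -0.51  1.07  0.08]
[-0.049  0.119] 0.04891682757172525
```

servo_tool:
  motion:
    - [[0.1, 0, 0, 0, 0.1, 0], [0.1, 0, 0.01, 0, 0.1, 0], [0.1, 0, 0.03, 0, 0.1, 0], [0.1, 0, 0.05, 0, 0.1, 0], [0.1, 0, 0.07, 0, 0.1, 0], [0, 0, 0, 0, 0, 0]]

```text
clock: 39.8
position: [0.6311, -0.178, 0.1999]
ee_rot: [0.971, -0.24, 0.001, -0.001]
ft_force: [-1.0, 0.6, -4.8]
grip_width: 0.142
```

Run:
```python
from h import *
s=st();print(tor(s["position"]+.155*R.from_quat(s["ee_rot"]).as_matrix()[:,2]),s["position"][2]-.155)
```

```text
t 39.8 pos [ 0.631 -0.178  0.2  ] toolx [ 0.885 -0.466  0.002] toolz [ 0.003  0.002 -1.   ] F [-1.   0.6 -4.8] grip 0.142 q [-0.33  0.7   0.75  1.61 -0.53  1.05  0.09]
[-0.019  0.119] 0.044887465562184536
```

servo_tool:
  motion:
    - [[0.1, 0, 0.09, 0, 0, 0], [0.08, 0, 0.1, 0, 0, 0], [0.05, 0, 0.1, 0, 0, 0], [0.02, 0, 0.06, 0, 0, 0], [0, 0, 0, 0, 0, 0]]

```text
clock: 40.3
position: [0.6417, -0.1839, 0.1851]
ee_rot: [0.971, -0.24, -0.002, -0.003]
ft_force: [-3.0, 2.9, -0.1]
grip_width: 0.138
```

Run:
```python
from h import *
s=st();print(tor(s["position"]+.155*R.from_quat(s["ee_rot"]).as_matrix()[:,2]),s["position"][2]-.155)
```

```text
t 40.3 pos [ 0.642 -0.184  0.185] toolx [ 0.885 -0.466 -0.004] toolz [-0.002  0.006 -1.   ] F [-3.   2.9 -0.1] grip 0.138 q [-0.3   0.74  0.73  1.57 -0.55  1.05  0.1 ]
[-0.008  0.119] 0.030051988237139227
```

servo_tool:
  motion:
    - [[0, 0, 0.06, 0, 0, 0], [0, 0, 0.06, 0, 0, 0]]

```text
clock: 40.5
position: [0.6419, -0.1844, 0.1839]
ee_rot: [0.971, -0.24, -0.002, -0.004]
ft_force: [-16.9, 8.1, 32.7]
grip_width: 0.145
```

servo_tool:
  motion:
    - [[0, 0, 0, 0, 0, 0], [0, 0, 0, 0, 0, 0], [0, 0, 0, 0, 0, 0], [0, 0, -0.3, 0, 0, 0], [0, 0, -1, 0, 0, 0], [-0.5, 0.2, -1, 0, 0, 0], [-0.5, 0.4, -1, 0, 0, 0], [-0.5, 0.4, -0.6, 0, 0, 0], [0, 0, 0, 0, 0, 0]]
  jaw: 145

```text
clock: 41.4
position: [0.5583, -0.1968, 0.378]
ee_rot: [0.971, -0.241, 0.002, -0.003]
ft_force: [0.5, -0.5, 0.5]
grip_width: 0.436
```

Run:
```python
from h import *
st()
grab("wrist","w41"); cv2.imwrite("pics/w41b.png",cv2.resize(cv2.imread("pics/w41.png"),None,fx=1.5,fy=1.5))
```

```text
t 41.4 pos [ 0.558 -0.197  0.378] toolx [ 0.884 -0.467  0.002] toolz [ 0.005  0.005 -1.   ] F [ 0.5 -0.5  0.5] grip 0.436 q [-0.46  0.37  0.92  1.63 -0.31  1.29  0.03]
```

View pics/w41b.png

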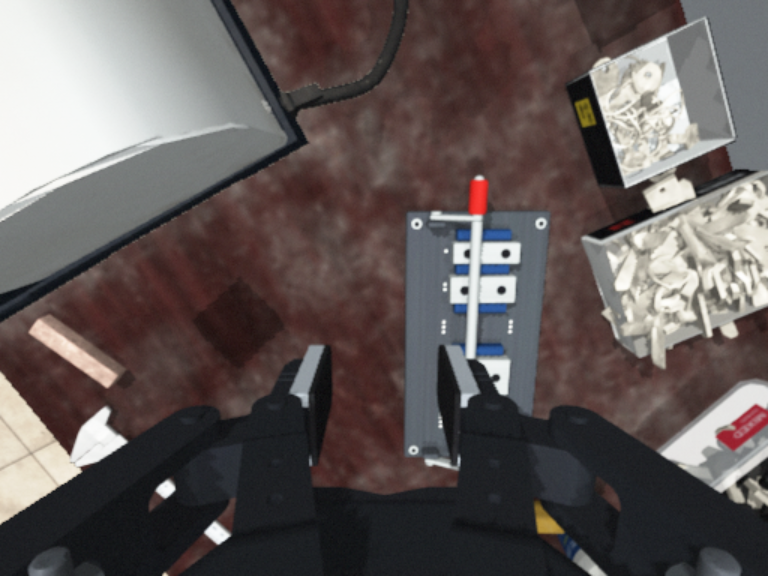

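Run:
```python
from h import *
np.set_printoptions(suppress=True,precision=4)
C=CC(0,0,1.5)
for q in[(478.5,196),(473,320)]: print(tor(p2w("w41",*C(*q),.028)))
for a,b in [((467,253),(506,253.5)),((465,290),(502,290))]: print(tor((p2w("w41",*C(*a),.022)+p2w("w41",*C(*b),.022))/2))
grab("top","t2");crop("t2",220,120,420,290,4,"t2c")
```

```text
[-0.0076  0.1194]
[-0.007   0.0267]
[0.0018 0.0772]
[0.0011 0.0488]
```

View pics/t2c.png

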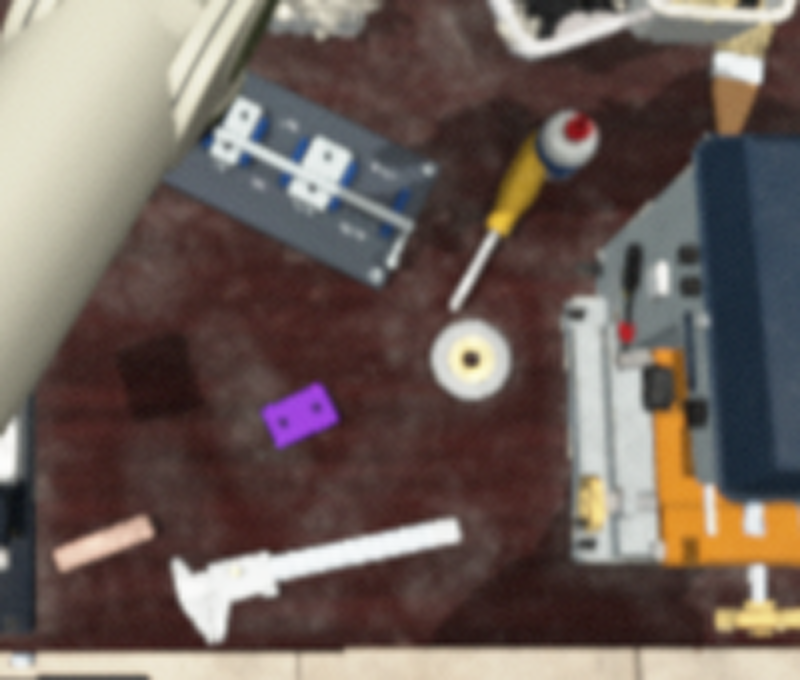

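Run:
```python
from h import *
print(order.hand_in())
```

```text
the job is handed in; nothing more can be done
None
```

The job is done and handed in at about 41 s of the 210 s allowed. I swung the keeper open, put the three parallels on the desk back into the block, and swung the keeper shut over them. A fourth parallel was absent from every camera view.

**Which slot:** I sized the parallels by camera rather than trying slot after slot. The 16 mm one went into slot 1, the 21 mm into slot 2 and the 31 mm into slot 4. Each filled its slot with no sign of binding.

**Last checks:**
- **Slots 1 and 2:** off centre along the slot by about 1.8 mm and 1.1 mm.
- **Slot 4:** it first sat about 3 mm towards the rear, so I gripped it again and slid it about 3 mm forward. I judged the result by eye and did not measure it again.
- **Fully down:** when I pressed on the slot 4 parallel, its top was at the height a home one should have. I judged the other two from the pictures and from the keeper closing over them.
- **Keeper:** it closed against its stop, and the last picture put the rod about 7.5 mm in front of the ribs' middle line; fully shut is 8 mm.
- **Other things:** the purple look-alike, caliper, cutter wheel and screwdriver are where they were.

**Disagreements and near misses:**
- **Gripper readings:** widths read about 2.5 mm below the camera sizes for all three parallels. I took this as the gripper's own offset, since it was the same each time.
- **Parallel knocked aside:** the 16 mm one was moved a few centimetres during the run, so I located it again before picking it up.
- **Press on slot 4:** one fingertip press reached 39 N at the wrist, close to the 40 N limit for the arm and gripper body. I backed off at once.

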